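# Load the transfer dock: jars below, empty totes stacked and nested on top

### The arm

A 7-joint arm with a two-finger parallel gripper is mounted at the origin on a cart in front of the work surface, level with it; the furniture and walls round the work are solid. World frame = base frame: x ahead of the robot, y to its left, z up, the work surface at z = 0. Lengths are in m, angles in degrees, forces in N, time in s.
With the tool pointing down it reaches from about 0.425 to 0.875 m from the base axis. Payload 4.7 kg.
Tool frame: the origin (TCP) lies between the finger pads; the fingertips stand 17 mm ahead of it and the grasp point (between the pads) lies 2 mm behind it; z points along the fingers, y is the line along which they close (so a half turn about z gives the same grasp; the last joint's range is limited). The gripper opens to 87 mm and grips with 3 to 60 N. Pads are 19 mm wide; open, the fingers measure 117 mm over their backs; the gripper's body (75 mm by 190 mm) begins 51 mm behind the grasp point.
Start: joints at [-74.937, 18.392, -4.016, 83.108, 1.295, 78.541, -3.26], TCP at [0.16, 0.63, 0.24] pointing down, gripper open.
Joint ranges: [-163.93, 163.93], [-17.29, 119.83], [-79.2, 71.16], [3.27, 140.29], [-89.18, 269.18], [5.43, 117.66], [-154.24, 154.24]. Speed limits (degrees/s): [147.25, 147.25, 180, 180, 180, 180, 180].

### API

Orientations are given as [roll, pitch, yaw] about the fixed x, y, z axes, in that order (R = Rz(yaw) Ry(pitch) Rx(roll)).
In Python, from cell import env, cams gives the robot as it stands.
- The arm moves only by the shell command python3 -m pendant 'ROWS' [FORCE]. ROWS is JSON, a list of rows, each an object of numbers: "tx", "ty", "tz": the shift along the tool's x, y, z each as a share of 0.05 m, from -1 to 1; "spin": the turn about the tool's z as a share of 4 degrees, from -1 to 1; "claw": the closure, from 0 (fully open) to 1 (shut). A call has 1 to 10 rows; each row shifts and turns the commanded pose from where the row before left it, along the tool's axes as they then stand; what a row does not reach is not made up. A row lasts 1/8 s, in which the tool goes at most 62.5 mm and 10.7 degrees, less where a joint would pass 70% of its speed; a pose out of reach is approached as far as the arm can. A call with a number of a shift or a turn outside -1 to 1 is refused whole. A call with a gripper value outside its range is refused whole. The fingers move at their own pace and stop on an object; FORCE is the grip in N (left out, the last holds). Time passes only in rows, so rows that do not move let the fingers close. It gives the time, the measured TCP pose, the force, the opening and the grip force at its end, in the units of the state.
- env.get_obs(): the state, without advancing time (a new reading comes with each control period).
- cams.read_camera(name): name is "side" or "top" or "wrist"; returns the picture (480x640x3 uint8, red, green, blue); there is no depth.
- cams.camera_info(name): a dict with "fx", "fy", "cx", "cy" (pixels), "rvec" (rotation vector, rad) and "tvec" (3), from world to camera coordinates, as OpenCV has them. Camera axes: x right, y down, z forward; pixel columns grow to the right and rows downward; lengths in m; the calibration is good to about 2 mm. A picture is of the moment at which its call begins: read the wrist's pose just before it. camera_info takes no time and is no camera call; for the wrist camera it gives the pose at the moment of the call.
- env.sign_off(): hands the job in; it is judged then, once.
The state is a dict: "time_s": time; "qpos": joint angles; "joint_velocities": joint speeds; "effort": joint torques, N m; "tool_pos": TCP position; "tool_rot": TCP orientation; "force": force on the tool from outside, world axes, zero at the start; "wrist_torque": the same for the moment, N m; "grip_width": finger opening in m; "grasp_force": force on a finger pad.
Only numpy, scipy, OpenCV 4.12 (cv2) and the standard library are available. Lean on these libraries where they do the work, as an engineer would, in place of code of your own. Each camera call takes 0.05 s, during which the arm holds its last target. There are 200 camera calls.

### The job

Push in the red stop button of the roller dock before you work on it, and stand all the brown sample jars upright in the tote on the dock. Then put the two empty totes from the bench on top: the first one turned so that it stacks on the rim of the loaded tote, clear of the jars, and the second one turned so that it nests fully down inside the first. When the pile is complete, turn the head of the stop button clockwise so that it springs out again; leave the petri dishes and the tape roll alone.

Things in the scene. Friction and masses are not known exactly. Their poses are not given: they have to be found in the camera images.
- tote_a_mid (a point): The point is on its vertical centre line, 39 mm above its underside (half-way up); z is up, +y is the end with the card pocket. Tote standing empty on the dock's rollers; it stays there; 0.26 kg. All three totes are alike: grey plastic, open top, 155 mm wide over the rim (x), 193 mm long (y), 78 mm high, walls 3 mm, sloping; inside floor 110 x 148 mm, 3 mm thick. A white card in a pocket marks the +y end only.
- tote_b_mid (a point): The point is on its vertical centre line, 39 mm above its underside (half-way up); z is up, +y is the end with the card pocket. Lower of the two empty totes nested on the bench; 0.18 kg. A tote has four outside columns 16 mm wide on its long sides, at y = +55 and -20 mm, with open channels 25 mm wide above them through the rim. At y = -55 and +20 mm the rim has seats 25 mm wide and 4 mm deep instead.
- tote_c_mid (a point): The point is on its vertical centre line, 39 mm above its underside (half-way up); z is up, +y is the end with the card pocket. Upper of the two nested empty totes; 0.18 kg. Same way round as the tote below it, a tote nests: its underside rests 38 mm above the other's. Turned half a turn its columns stand in the seats and it stacks 69 mm above, with 66 mm free height below it. Play to each side: 2 to 3 mm across, nested 2 mm or stacked 4 mm along.
- tote_b_grip (a point): On tote_b's rim, a good place to pinch it from above: x = +72, y = +17 mm from its centre line, 68 mm above its underside, 10 mm below its top; axes as the tote's. The same place at x = -72 mm serves as well. While tote_c is nested in it there is no room for a finger inside.
- tote_c_grip (a point): The same place on tote_c's rim. The rim is 11 mm thick, straight-sided and 20 mm deep (16 mm at a seat); outer faces at x = +-77 mm, y = +-96 mm; below it the wall stands 3 mm further in on the inside, so fingertips should go about 19 mm below the top, no deeper.
- dock_bed (a point): The transfer dock, a short powered roller bed fixed on the bench; this point is the middle of the bed at the height of the roller tops (36 mm above the bench). Its y runs along the bed, x across it; the bed is 172 mm wide between guide rails whose tops lie 12 mm above the rollers, z is up. The grey control head with the stop button is at its -y end, 62 mm high.
- stop_head (a point): Centre of the red mushroom head of the dock's stop button (17 mm thick, 39 mm across, its top 9 mm above this point), 194 mm from dock_bed towards -y; the space under the head is free for 20 mm while it is out, 11 mm when it is pushed in. It points straight up and moves down when pressed.
- stop_button (a joint): How far the stop button is pushed in: 0 = out, 0.009 m = fully in. A spring holds it out; pushed down with about 5 N it goes past a catch and stays in by itself.
- stop_knob (a joint): Turn of the mushroom head, rad: 0 at rest, growing clockwise seen from above, to a stop at 0.96. Turned by more than about 0.75 while pushed in, it leaves the catch and the spring lifts it out again once it is let go (about 1 N); a light spring turns it slowly back.
- jar_1_mid (a point): A sample jar, brown glass with a black lid: 44 mm across, 62 mm high, 0.13 kg, upright on the bench; the point is its centre, half-way up. Two or three jars are there (None when absent).
- jar_2_mid (a point): A sample jar, brown glass with a black lid: 44 mm across, 62 mm high, 0.13 kg, upright on the bench; the point is its centre, half-way up. Two or three jars are there (None when absent).
- jar_3_mid (a point): A sample jar, brown glass with a black lid: 44 mm across, 62 mm high, 0.13 kg, upright on the bench; the point is its centre, half-way up. Two or three jars are there (None when absent).
- petri_low: Bystander, not part of the job: lower of two stacked petri dishes, 66 mm across, 16 mm high each; the point is the centre of its underside.
- petri_high: Bystander, not part of the job: upper of the two stacked petri dishes; the point is the centre of its underside.
- tape_roll: Bystander, not part of the job: a roll of tape lying flat, 66 mm across, 19 mm high; the point is the centre of its underside.
Mind the look-alikes: they are no part of the job. Leave any blue, purple or yellow look-alike of the part that bears jar_3_mid alone.

How it is judged:
By the outcome, as a careful person would: the job done as asked, in the order asked, and still so for the second after the job is handed in, with the robot touching nothing.
Of jar_1, jar_2, jar_3 only 2 to 3 are there at a start; the rules pass over those that are not, and their reading is None.
At some moment in a run one of tote_b, tote_c may be knocked a few centimetres aside while the robot is not near it.
It also fails if it takes over 210 s, if anything falls off the work surface, if the arm or the gripper's body presses on something with over 40 N, if the wrist force passes 120 N, or if a joint passes its speed limit or range.

## Working session

There is one attempt and no reset: what is moved stays moved. The work goes in short steps, Python scripts to look and compute and a shell command to move; the robot and the scene stay as the last step left them, time stands still between calls to the robot, and variables do not carry over. Pictures are saved under pics/ and viewed, at most 14 in all, crops included, and the job is handed in when it is done.

```bash
ls; mkdir -p pics; cat > h.py <<'E'
import numpy as np, cv2
from cell import env, cams
def snap(n,f):
    i=cams.camera_info(n); im=cams.read_camera(n); cv2.imwrite('pics/'+f+'.png',im[:,:,::-1]); np.save('pics/'+f+'.npy',i,allow_pickle=True); return im,i
def ray(i,u,v):
    R=cv2.Rodrigues(np.array(i['rvec'],float))[0]; t=np.array(i['tvec'],float).ravel()
    d=R.T@np.array([(u-i['cx'])/i['fx'],(v-i['cy'])/i['fy'],1]); return -R.T@t,d
def at(i,u,v,z):
    c,d=ray(i,u,v); return c+d*(z-c[2])/d[2]
def tri(*l):
    A=np.zeros((3,3));b=np.zeros(3)
    for i,u,v in l:
        c,d=ray(i,u,v); d=d/np.linalg.norm(d); P=np.eye(3)-np.outer(d,d); A+=P;b+=P@c
    return np.linalg.solve(A,b)
def proj(i,p):
    return cv2.projectPoints(np.array([p],float),np.array(i['rvec'],float),np.array(i['tvec'],float),np.array([[i['fx'],0,i['cx']],[0,i['fy'],i['cy']],[0,0,1.]]),None)[0].ravel()
def load(f): return np.load('pics/'+f+'.npy',allow_pickle=True).item()
E
python3 - <<'E'
from h import *
print(env.get_obs())
for n in('top','side','wrist'):
    im,i=snap(n,n+'0'); print(n,i, ray(i,320,240))
E
```

```text
pics
{'time_s': 0.0, 'qpos': array([-74.93715992,  18.44003716,  -4.0139604 ,  83.17589406,
         1.29693861,  78.54080612,  -3.26170863]), 'joint_velocities': array([-0.08800657,  0.05263287,  0.05972068, -0.10605091, -0.07001166,
       -0.03186342,  0.07780653]), 'effort': array([ 4.14947754e-04, -4.91282988e+01, -4.03995272e-01, -3.12522161e+01,
       -6.41465862e-02,  4.35140566e-02,  1.51368263e-04]), 'tool_pos': array([0.15999987, 0.62945401, 0.23844151]), 'tool_rot': array([-1.79888609e+02,  8.19882417e-03,  1.65744127e+02]), 'force': array([-0.07277887, -0.35294168, -0.01900717]), 'wrist_torque': array([-0.06142414, -0.00508543,  0.03228589]), 'grasp_force': 0.0, 'grip_width': 0.08673960962042569}
top {'fx': 536.7573986112575, 'fy': 536.7573986112575, 'cx': 322.1798659641508, 'cy': 240.49917905374707, 'rvec': array([ 2.1764113 , -2.18323752,  0.12157665]), 'tvec': array([0.03358142, 0.49302843, 1.41302395])} (array([0.35597908, 0.05491064, 1.45296426]), array([ 0.09642689, -0.01186598, -0.99527806]))
side {'fx': 465.09939035976976, 'fy': 465.09939035976976, 'cx': 309.51495505764507, 'cy': 235.85346985423473, 'rvec': array([ 2.23202424, -1.25796608,  0.39635875]), 'tvec': array([-0.23865022,  0.42068152,  0.83350576])} (array([ 0.00194089, -0.288336  ,  0.91952015]), array([ 0.5026437 ,  0.28883926, -0.81517415]))
wrist {'fx': 365.014261682071, 'fy': 365.014261682071, 'cx': 318.6870182231336, 'cy': 239.02282065153173, 'rvec': array([-2.29844518, -1.78888693, -0.24569539]), 'tvec': array([-0.64916882, -0.03253749,  0.39089805])} (array([0.08695794, 0.64852002, 0.38358863]), array([ 0.26679003, -0.0660829 , -0.96149687]))
```

View pics/top0.png

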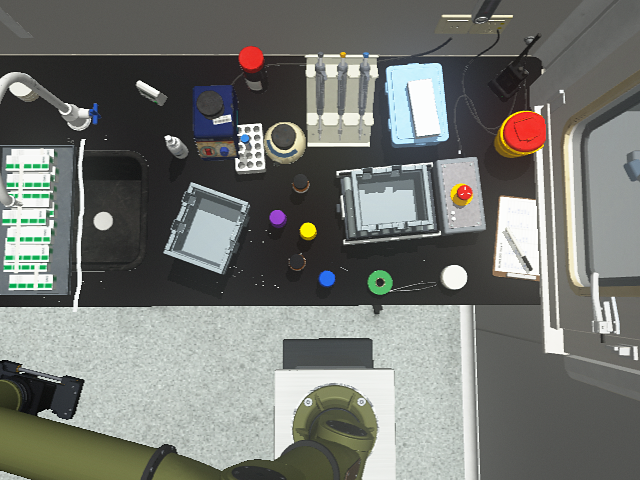

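View pics/side0.png

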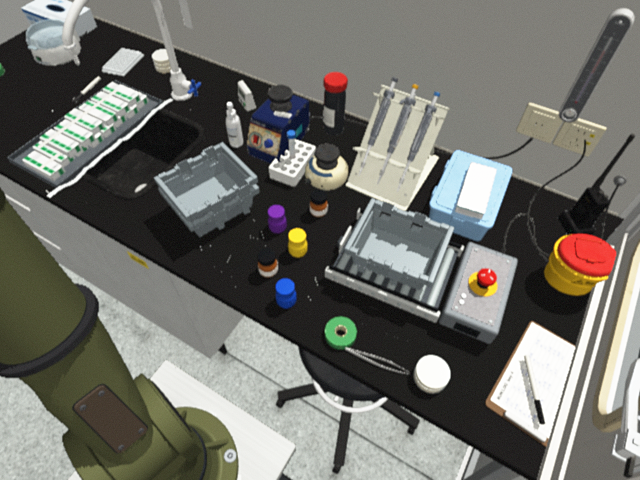

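Top view: brown jars with black lids are at (301,184) and (297,262). Look-alikes are purple (278,218), yellow (308,231), blue (327,279) and the large cream bottle (285,140). The stop button is at (463,195); other red things are the bin (523,133) and the bottle (251,60). The nested totes are at (207,228), the dock tote at (390,198). I'll check these in close crops.

```bash
python3 - <<'E'
from h import *
t=cv2.imread('pics/top0.png'); s=cv2.imread('pics/side0.png')
def c(im,x,y,w,h,W,H): return cv2.resize(im[y:y+h,x:x+w],(W,H),interpolation=cv2.INTER_CUBIC)
a=c(t,155,170,100,75+30,286,300); b=c(t,330,145,170,105,485,300)
d=c(s,150,135,115,105,328,300); e=c(s,320,190,165,105,471,300)
m=np.vstack([np.hstack([a,b,np.zeros((300,29,3),np.uint8)]),np.hstack([d,e,np.zeros((300,1,3),np.uint8)])])
cv2.imwrite('pics/m1.png',m); 
f=c(t,255,165,90,130,415,600); g=c(s,235,180,110,130,385,455); 
n=np.zeros((600,800,3),np.uint8); n[:,:415]=f; n[:455,415:]=g; cv2.imwrite('pics/m2.png',n)
E
```

```text
(no output)
```

View pics/m1.png

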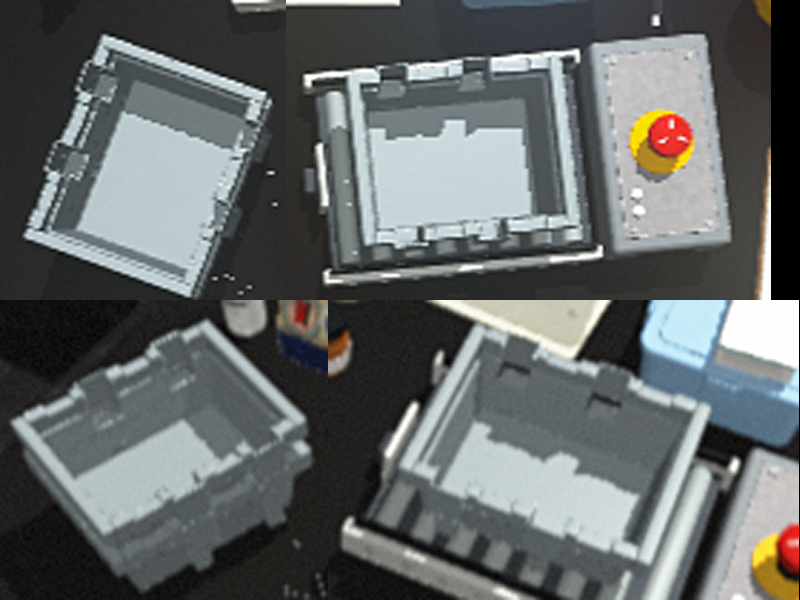

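View pics/m2.png

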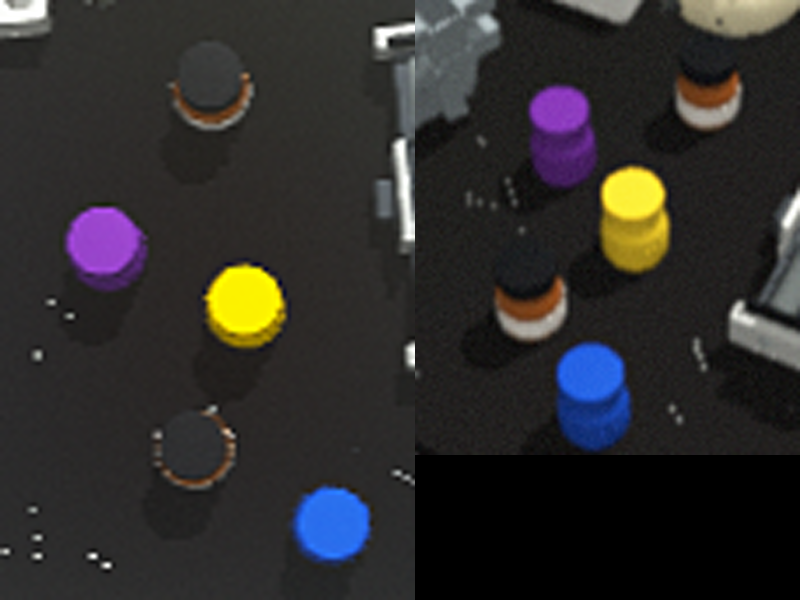

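```bash
python3 - <<'E'
from h import *
T=load('top0');S=load('side0'); np.set_printoptions(precision=4,suppress=True)
a=lambda x,y:(155+x/2.857,170+y/2.857); b=lambda x,y:(330+(x-286)/2.853,145+y/2.857)
d=lambda x,y:(150+x/2.852,135+(y-300)/2.857); e=lambda x,y:(320+(x-328)/2.855,190+(y-300)/2.857)
for n,t,s in [('C',[a(103,37),a(270,98),a(190,297),a(26,237)],[d(205,320),d(305,428),d(108,535),d(12,418)]),
 ('A',[b(347,75),b(563,55),b(583,240),b(365,250)],[e(475,325),e(710,405),e(645,560),e(395,470)])]:
    P=np.array([tri((T,*p),(S,*q)) for p,q in zip(t,s)]); print(n,P,P.mean(0))
    z={'C':.116,'A':.114}[n]; Q=np.array([at(T,*p,z) for p in t]); R=np.array([at(S,*p,z) for p in s]); print(' top@z',Q,Q.mean(0),'side@z',R.mean(0))
    v=Q[0]-Q[3]+Q[1]-Q[2]; w=Q[0]-Q[1]+Q[3]-Q[2]; print('ang',np.degrees(np.arctan2(v[1],v[0])),np.degrees(np.arctan2(w[1],w[0])),np.linalg.norm(v)/2,np.linalg.norm(w)/2)
print('stop',tri((T,464.6,192.3),(S,486,275.5)),at(T,464.6,192.3,.09))
print('j1',tri((T,300.5,181.3),(S,319,196.6)),at(T,300.5,181.3,.062))
print('j2',tri((T,297.7,261.5),(S,267.3,257.1)),at(T,297.7,261.5,.062))
for n,p in dict(purple=(278,218),yellow=(308,231),blue=(327,279),tape=(380,282),petri=(454,277),cream=(285,137)).items(): print(n,at(T,*p,.05))
E
```

```text
C [[0.6318 0.3633 0.1132]
 [0.5777 0.2172 0.1057]
 [0.403  0.2838 0.1085]
 [0.4544 0.4263 0.116 ]] [0.5167 0.3227 0.1108]
 top@z [[0.6306 0.3633 0.116 ]
 [0.5761 0.2159 0.116 ]
 [0.4015 0.2836 0.116 ]
 [0.4541 0.4266 0.116 ]] [0.5156 0.3223 0.116 ] side@z [0.5139 0.3187 0.116 ]
ang -20.46496723823662 69.7444131979294 0.1874168926147184 0.15479002583440304
A [[ 0.6627 -0.0422  0.1072]
 [ 0.6786 -0.2338  0.1138]
 [ 0.5105 -0.2442  0.1373]
 [ 0.5049 -0.0563  0.1105]] [ 0.5892 -0.1441  0.1172]
 top@z [[ 0.6609 -0.0414  0.114 ]
 [ 0.679  -0.2347  0.114 ]
 [ 0.5129 -0.2487  0.114 ]
 [ 0.5044 -0.0558  0.114 ]] [ 0.5893 -0.1451  0.114 ] side@z [ 0.5911 -0.1446  0.114 ]
ang 5.030633083377156 93.93245254836303 0.1619871164027988 0.1935468825634123
stop [ 0.6103 -0.3343  0.0933] [ 0.611  -0.3355  0.09  ]
j1 [0.6488 0.0888 0.0504] [0.646  0.0891 0.062 ]
j2 [0.4357 0.0963 0.052 ] [0.4349 0.0963 0.062 ]
purple [0.5504 0.1486 0.05  ]
yellow [0.5158 0.0697 0.05  ]
blue [0.3897 0.0203 0.05  ]
tape [ 0.3814 -0.1181  0.05  ]
petri [ 0.3937 -0.3125  0.05  ]
cream [0.7687 0.1308 0.05  ]
```

Sizes and heights fit the description: C rim 187x155 mm, A 193x155 mm, jars about 0.05 high, stop head at z 0.093. The two brown jars are the only real ones. First I spin to yaw ≈94, then go to the button with the claw shut.

```bash
cat > g.py <<'E'
import sys
from h import *
# usage: g.py x y z yaw  -> spin rows, then tool-frame shift (in units of 0.05) after that spin
o=env.get_obs(); p=o['tool_pos']; y=o['tool_rot'][2]; X,Y,Z,W=map(float,sys.argv[1:5])
d=(W-y+180)%360-180; a=np.radians(W); e=np.array([X,Y,Z])-p
print('t %.1f pos %s yaw %.2f q7 %.0f w %.3f'%(o['time_s'],p.round(4),y,o['qpos'][6],o['grip_width']),'spin %.2f'%(-d/4),'tx %.3f ty %.3f tz %.3f'%((np.cos(a)*e[0]+np.sin(a)*e[1])/.05,(np.sin(a)*e[0]-np.cos(a)*e[1])/.05,-e[2]/.05))
E
python3 -m pendant '[{"spin":1,"claw":1},{"spin":1},{"spin":1},{"spin":1},{"spin":1},{"spin":1},{"spin":1},{"spin":1},{"spin":1},{"spin":1}]'
python3 -m pendant '[{"spin":1},{"spin":1},{"spin":1},{"spin":1},{"spin":1},{"spin":1},{"spin":1},{"spin":1},{},{}]'
python3 g.py 0.611 -0.335 0.2 94
```

```text
t 0.1 pos [0.16   0.6296 0.2387] yaw 165.75 q7 -3 w 0.087 spin 17.94 tx -19.874 ty 7.652 tz 0.774invalid input at $[0]: expected keys tx, ty, tz, spin, claw
invalid input at $[0]: expected keys tx, ty, tz, spin, claw
```

```bash

python3 -m pendant '[{"tx":0,"ty":0,"tz":0,"spin":1,"claw":1},{"tx":0,"ty":0,"tz":0,"spin":1,"claw":1},{"tx":0,"ty":0,"tz":0,"spin":1,"claw":1},{"tx":0,"ty":0,"tz":0,"spin":1,"claw":1},{"tx":0,"ty":0,"tz":0,"spin":1,"claw":1},{"tx":0,"ty":0,"tz":0,"spin":1,"claw":1},{"tx":0,"ty":0,"tz":0,"spin":1,"claw":1},{"tx":0,"ty":0,"tz":0,"spin":1,"claw":1},{"tx":0,"ty":0,"tz":0,"spin":1,"claw":1}]'
python3 -m pendant '[{"tx":0,"ty":0,"tz":0,"spin":1,"claw":1},{"tx":0,"ty":0,"tz":0,"spin":1,"claw":1},{"tx":0,"ty":0,"tz":0,"spin":1,"claw":1},{"tx":0,"ty":0,"tz":0,"spin":1,"claw":1},{"tx":0,"ty":0,"tz":0,"spin":1,"claw":1},{"tx":0,"ty":0,"tz":0,"spin":1,"claw":1},{"tx":0,"ty":0,"tz":0,"spin":1,"claw":1},{"tx":0,"ty":0,"tz":0,"spin":1,"claw":1},{"tx":0,"ty":0,"tz":0,"spin":1,"claw":1}]'
python3 g.py 0.611 -0.335 0.2 94
```

```text
time_s: 1.27
tool_pos: [0.16, 0.6298, 0.2391]
tool_rot: [-180.0, 0.0, 129.6]
force: [0.2, -0.4, 0.2]
grip_width: 0.0055
grasp_force: 0.0
time_s: 2.4
tool_pos: [0.16, 0.6298, 0.2391]
tool_rot: [-180.0, 0.0, 93.6]
force: [-0.1, 0.1, 0.0]
grip_width: 0.0003
grasp_force: 0.0
t 2.4 pos [0.16   0.6298 0.2391] yaw 93.62 q7 -73 w 0.000 spin -0.10 tx -19.877 ty 7.652 tz 0.781
```

```bash

python3 -m pendant '[{"tx":-1,"ty":0.7,"tz":0,"spin":0,"claw":1},{"tx":-1,"ty":0.7,"tz":0,"spin":0,"claw":1},{"tx":-1,"ty":0.7,"tz":0,"spin":0,"claw":1},{"tx":-1,"ty":0.7,"tz":0,"spin":0,"claw":1},{"tx":-1,"ty":0.7,"tz":0,"spin":0,"claw":1},{"tx":-1,"ty":0.7,"tz":0,"spin":0,"claw":1},{"tx":-1,"ty":0.7,"tz":0,"spin":0,"claw":1},{"tx":-1,"ty":0.7,"tz":0,"spin":0,"claw":1},{"tx":-1,"ty":0.7,"tz":0,"spin":0,"claw":1},{"tx":0,"ty":0,"tz":0,"spin":0,"claw":1}]'
python3 -m pendant '[{"tx":-1,"ty":0.12,"tz":0,"spin":0,"claw":1},{"tx":-1,"ty":0.12,"tz":0,"spin":0,"claw":1},{"tx":-1,"ty":0.12,"tz":0,"spin":0,"claw":1},{"tx":-1,"ty":0.12,"tz":0,"spin":0,"claw":1},{"tx":-1,"ty":0.12,"tz":0,"spin":0,"claw":1},{"tx":-1,"ty":0.12,"tz":0,"spin":0,"claw":1},{"tx":-1,"ty":0.12,"tz":0,"spin":0,"claw":1},{"tx":-1,"ty":0.12,"tz":0,"spin":0,"claw":1},{"tx":0,"ty":0,"tz":0,"spin":0,"claw":1}]'
python3 - <<'E'
from h import *
snap('wrist','w1')
E
python3 g.py 0.611 -0.335 0.2 94
```

```text
time_s: 3.65
tool_pos: [0.5067, 0.1954, 0.2397]
tool_rot: [179.9, 0.1, 93.2]
force: [-0.3, 1.0, 0.3]
grip_width: 0.0004
grasp_force: 0.0
time_s: 4.78
tool_pos: [0.5769, -0.1988, 0.2392]
tool_rot: [-179.9, 0.2, 93.4]
force: [-0.5, -0.5, -0.1]
grip_width: 0.0007
grasp_force: 0.0
t 4.8 pos [ 0.5774 -0.1955  0.239 ] yaw 93.58 q7 30 w 0.001 spin -0.11 tx -2.829 ty 0.476 tz 0.780
```

View pics/w1.png

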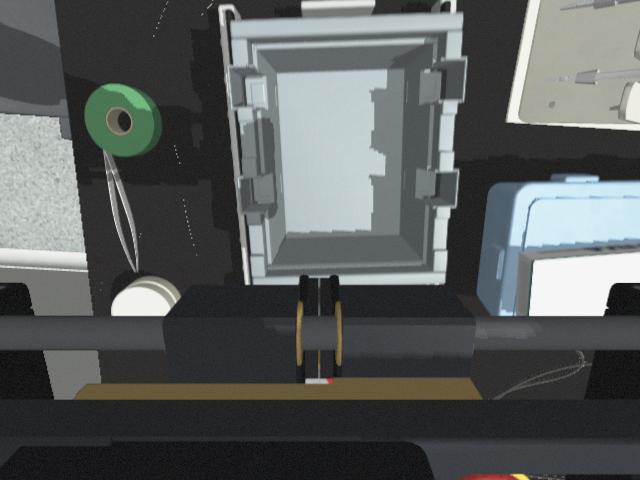

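The wrist view shows the dock tote from above, with its channels at rows 85 and 190, near the upper (+y) end. That puts the card end at +y. Locate A and continue to the button.

```bash

python3 -m pendant '[{"tx":-1,"ty":0.17,"tz":0.2,"spin":0,"claw":1},{"tx":-1,"ty":0.17,"tz":0.2,"spin":0,"claw":1},{"tx":-0.83,"ty":0.14,"tz":0.2,"spin":0,"claw":1},{"tx":0,"ty":0,"tz":0.2,"spin":0,"claw":1},{"tx":0,"ty":0,"tz":0,"spin":0,"claw":1}]'
python3 - <<'E'
from h import *
i=load('w1')
for p in [(230,16),(463,14),(447,284),(250,285)]: print(p,at(i,*p,.114))
# side+top check
T,a=snap('top','top1'); S,b=snap('side','side1')
t=cv2.resize(T[160:235,425:500],(600,600),interpolation=cv2.INTER_CUBIC); s=cv2.resize(S[250:310,455:535],(200,150)); 
cv2.imwrite('pics/m3.png',np.hstack([t,np.vstack([s,np.zeros((450,200,3),np.uint8)])])[:,:,::-1])
E
python3 g.py 0.611 -0.335 0.2 94
```

```text
time_s: 5.45
tool_pos: [0.6115, -0.3308, 0.198]
tool_rot: [-179.9, -0.2, 93.9]
force: [-0.0, 0.7, 0.0]
grip_width: 0.0004
grasp_force: 0.0
(230, 16) [ 0.50904688 -0.05245234  0.114     ]
(463, 14) [ 0.66115981 -0.0423528   0.114     ]
(447, 284) [ 0.68033795 -0.23185076  0.114     ]
(250, 285) [ 0.523535   -0.24209816  0.114     ]
t 5.5 pos [ 0.6122 -0.331   0.1996] yaw 93.95 q7 45 w 0.001 spin -0.01 tx -0.078 ty -0.029 tz -0.007
```

View pics/m3.png

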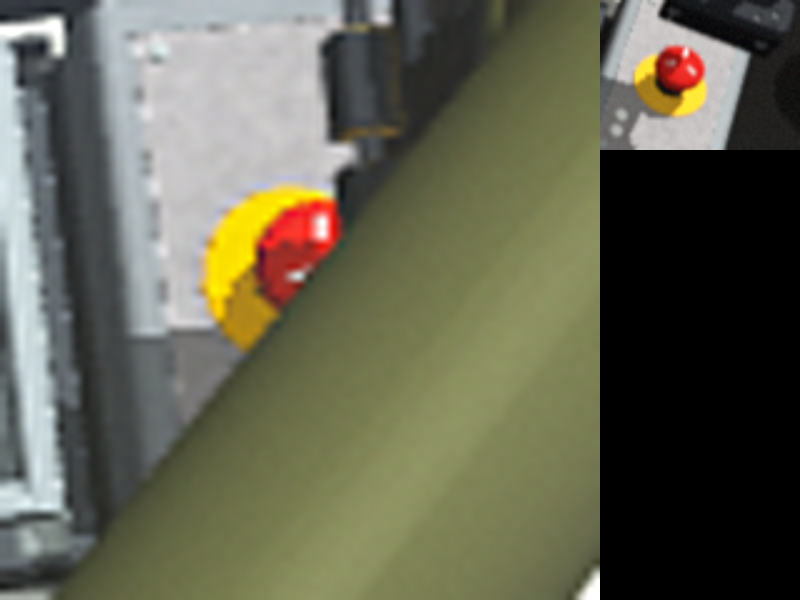

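The red head sits just under the shut fingers, at side pixel (487,278). Lower in small steps.

```bash

python3 -m pendant '[{"tx":-0.08,"ty":-0.03,"tz":0.7,"spin":0,"claw":1},{"tx":0,"ty":0,"tz":0.7,"spin":0,"claw":1},{"tx":0,"ty":0,"tz":0.15,"spin":0,"claw":1},{"tx":0,"ty":0,"tz":0.06,"spin":0,"claw":1},{"tx":0,"ty":0,"tz":0,"spin":0,"claw":1}]'
python3 -m pendant '[{"tx":0,"ty":0,"tz":0.06,"spin":0,"claw":1},{"tx":0,"ty":0,"tz":0.06,"spin":0,"claw":1},{"tx":0,"ty":0,"tz":0,"spin":0,"claw":1}]'
python3 -m pendant '[{"tx":0,"ty":0,"tz":0.06,"spin":0,"claw":1},{"tx":0,"ty":0,"tz":0.06,"spin":0,"claw":1},{"tx":0,"ty":0,"tz":0,"spin":0,"claw":1}]'
```

```text
time_s: 6.18
tool_pos: [0.6107, -0.3382, 0.1207]
tool_rot: [179.9, 0.1, 93.8]
force: [-0.8, 0.3, -0.3]
grip_width: 0.0003
grasp_force: 0.0
time_s: 6.55
tool_pos: [0.6103, -0.3384, 0.1136]
tool_rot: [179.9, 0.0, 93.7]
force: [0.2, -0.7, 0.6]
grip_width: 0.0002
grasp_force: 0.3
time_s: 6.92
tool_pos: [0.6101, -0.3384, 0.1084]
tool_rot: [179.9, -0.0, 93.7]
force: [-1.2, 1.3, 8.9]
grip_width: 0.0005
grasp_force: 4.2
```

```bash

python3 -m pendant '[{"tx":0,"ty":0,"tz":0.06,"spin":0,"claw":1},{"tx":0,"ty":0,"tz":0.06,"spin":0,"claw":1},{"tx":0,"ty":0,"tz":0,"spin":0,"claw":1}]'
python3 -m pendant '[{"tx":0,"ty":0,"tz":0.06,"spin":0,"claw":1},{"tx":0,"ty":0,"tz":0.04,"spin":0,"claw":1},{"tx":0,"ty":0,"tz":0,"spin":0,"claw":1}]'
```

```text
time_s: 7.3
tool_pos: [0.6105, -0.3389, 0.1078]
tool_rot: [179.8, -0.0, 93.7]
force: [-8.9, 7.4, 31.6]
grip_width: 0.0005
grasp_force: 15.9
time_s: 7.68
tool_pos: [0.6109, -0.3392, 0.1074]
tool_rot: [179.6, -0.1, 93.8]
force: [-15.2, 10.8, 51.9]
grip_width: 0.0003
grasp_force: 25.6
```

Bottomed out at 52 N: the head top moved from ~0.099 to ~0.090. Retreat and move towards jar 1.

```bash

python3 -m pendant '[{"tx":0,"ty":0,"tz":-0.3,"spin":0,"claw":1},{"tx":0,"ty":0,"tz":-1,"spin":0,"claw":1},{"tx":0,"ty":0,"tz":-1,"spin":0,"claw":1},{"tx":1,"ty":0,"tz":-0.2,"spin":0,"claw":0.3},{"tx":1,"ty":0,"tz":-0.1,"spin":0,"claw":0.3},{"tx":1,"ty":0,"tz":0,"spin":0,"claw":0.3},{"tx":1,"ty":0,"tz":0,"spin":0,"claw":0.3},{"tx":1,"ty":0,"tz":0,"spin":0,"claw":0.3},{"tx":1,"ty":0,"tz":0,"spin":0,"claw":0.3},{"tx":1,"ty":0,"tz":0,"spin":0,"claw":0.3}]'
python3 -m pendant '[{"tx":0,"ty":0,"tz":0,"spin":-1,"claw":0.3},{"tx":0,"ty":0,"tz":0,"spin":-1,"claw":0.3},{"tx":0,"ty":0,"tz":0,"spin":-1,"claw":0.3},{"tx":0,"ty":0,"tz":0,"spin":-1,"claw":0.3},{"tx":0,"ty":0,"tz":0,"spin":-1,"claw":0.3},{"tx":0,"ty":0,"tz":0,"spin":-1,"claw":0.3},{"tx":0,"ty":0,"tz":0,"spin":-1,"claw":0.3},{"tx":0,"ty":0,"tz":0,"spin":-1,"claw":0.3},{"tx":0,"ty":0,"tz":0,"spin":-1,"claw":0.3},{"tx":0,"ty":0,"tz":0,"spin":-1,"claw":0.3}]'
python3 -m pendant '[{"tx":0,"ty":0,"tz":0,"spin":-1,"claw":0.3},{"tx":0,"ty":0,"tz":0,"spin":-1,"claw":0.3},{"tx":0,"ty":0,"tz":0,"spin":-1,"claw":0.3},{"tx":0,"ty":0,"tz":0,"spin":-1,"claw":0.3},{"tx":0,"ty":0,"tz":0,"spin":-1,"claw":0.3},{"tx":0,"ty":0,"tz":0,"spin":-1,"claw":0.3},{"tx":0,"ty":0,"tz":0,"spin":-1,"claw":0.3},{"tx":0,"ty":0,"tz":0,"spin":-1,"claw":0.3},{"tx":0,"ty":0,"tz":0,"spin":-1,"claw":0.3},{"tx":0,"ty":0,"tz":0,"spin":-1,"claw":0.3}]'
python3 g.py 0.646 0.089 0.2 178
python3 - <<'E'
from h import *
S,b=snap('side','side2')
m=(S[:,:,0]>180)&(S[:,:,1]<60)
for f in ('side0','side2'):
    I=cv2.imread('pics/'+f+'.png')[260:300,465:510].astype(int); m=(I[:,:,2]>140)&(I[:,:,1]<70)&(I[:,:,0]<70); y,x=np.nonzero(m); print(f,x.mean()+465,y.mean()+260,y.min()+260,m.sum())
print(proj(b,[.61,-.335,.099])-proj(b,[.61,-.335,.090]))
E
```

```text
time_s: 8.93
tool_pos: [0.5861, 0.0126, 0.2253]
tool_rot: [-179.9, 0.0, 93.7]
force: [0.8, -0.5, 0.6]
grip_width: 0.0582
grasp_force: 0.0
time_s: 10.18
tool_pos: [0.5863, 0.0109, 0.2251]
tool_rot: [-179.9, -0.0, 133.9]
force: [0.1, -0.3, 0.7]
grip_width: 0.0608
grasp_force: 0.0
time_s: 11.42
tool_pos: [0.5863, 0.0109, 0.2251]
tool_rot: [-180.0, -0.1, 173.9]
force: [-0.6, 1.1, -0.1]
grip_width: 0.0609
grasp_force: 0.0
t 11.4 pos [0.5863 0.0109 0.2251] yaw 173.87 q7 86 w 0.061 spin -1.03 tx -1.139 ty 1.603 tz 0.501
side0 486.45714285714286 276.8457142857143 269 175
side2 485.1235294117647 278.9823529411765 271 170
[ 1.30975025 -2.26789386]
```

The button is in: its head dropped 2.1 px against 2.3 predicted. Now jar 1.

```bash

python3 - <<'E'
from h import *
S=load('side0'); print(at(S,319,196.6,.062),at(S,267.3,257.1,.062))
E
python3 -m pendant '[{"tx":0,"ty":0,"tz":0,"spin":-1,"claw":0.15},{"tx":-0.6,"ty":0.8,"tz":0,"spin":0,"claw":0.15},{"tx":-0.56,"ty":0.8,"tz":0.5,"spin":0,"claw":0.15},{"tx":0,"ty":0,"tz":1,"spin":0,"claw":0.15},{"tx":0,"ty":0,"tz":1,"spin":0,"claw":0.15},{"tx":0,"ty":0,"tz":0.6,"spin":0,"claw":0.15},{"tx":0,"ty":0,"tz":0,"spin":0,"claw":0.15}]' 20
python3 g.py 0.646 0.089 0.043 178
```

```text
[0.64058    0.08332013 0.062     ] [0.43101197 0.09160196 0.062     ]
time_s: 12.35
tool_pos: [0.6453, 0.0883, 0.0675]
tool_rot: [-179.9, -0.4, 177.7]
force: [-0.5, 0.3, 0.6]
grip_width: 0.0742
grasp_force: 0.0
t 12.3 pos [0.6453 0.0883 0.0675] yaw 177.69 q7 88 w 0.074 spin -0.08 tx -0.013 ty 0.015 tz 0.491
```

```bash

python3 -m pendant '[{"tx":0.03,"ty":0,"tz":0.48,"spin":0,"claw":0.15},{"tx":0,"ty":0,"tz":0,"spin":0,"claw":0.15},{"tx":0,"ty":0,"tz":0,"spin":0,"claw":1},{"tx":0,"ty":0,"tz":0,"spin":0,"claw":1},{"tx":0,"ty":0,"tz":0,"spin":0,"claw":1},{"tx":0,"ty":0,"tz":0,"spin":0,"claw":1},{"tx":0,"ty":0,"tz":0,"spin":0,"claw":1}]' 20
python3 -m pendant '[{"tx":0,"ty":0,"tz":-1,"spin":0,"claw":1},{"tx":0,"ty":0,"tz":-1,"spin":0,"claw":1},{"tx":0,"ty":0,"tz":-1,"spin":0,"claw":1},{"tx":0,"ty":0,"tz":-0.6,"spin":1,"claw":1},{"tx":0,"ty":0,"tz":0,"spin":1,"claw":1},{"tx":0,"ty":0,"tz":0,"spin":1,"claw":1},{"tx":0,"ty":0,"tz":0,"spin":1,"claw":1},{"tx":0,"ty":0,"tz":0,"spin":1,"claw":1},{"tx":0,"ty":0,"tz":0,"spin":1,"claw":1},{"tx":0,"ty":0,"tz":0,"spin":1,"claw":1}]' 
python3 -m pendant '[{"tx":0,"ty":0,"tz":0,"spin":1,"claw":1},{"tx":0,"ty":0,"tz":0,"spin":1,"claw":1},{"tx":0,"ty":0,"tz":0,"spin":1,"claw":1},{"tx":0,"ty":0,"tz":0,"spin":1,"claw":1},{"tx":0,"ty":0,"tz":0,"spin":1,"claw":1},{"tx":0,"ty":0,"tz":0,"spin":1,"claw":1},{"tx":0,"ty":0,"tz":0,"spin":1,"claw":1},{"tx":0,"ty":0,"tz":0,"spin":1,"claw":1},{"tx":0,"ty":0,"tz":0,"spin":1,"claw":1},{"tx":0,"ty":0,"tz":0,"spin":1,"claw":1}]'
python3 g.py 0.595 -0.180 0.088 94.5
```

```text
time_s: 13.22
tool_pos: [0.6468, 0.0887, 0.0475]
tool_rot: [180.0, 0.0, 177.7]
force: [0.3, 0.5, 2.0]
grip_width: 0.0414
grasp_force: 19.9
time_s: 14.48
tool_pos: [0.6461, 0.0888, 0.2264]
tool_rot: [-180.0, -0.1, 149.6]
force: [0.0, -0.7, -1.0]
grip_width: 0.0417
grasp_force: 19.7
time_s: 15.72
tool_pos: [0.6461, 0.0888, 0.2265]
tool_rot: [-179.9, -0.0, 109.6]
force: [0.3, -0.2, -1.7]
grip_width: 0.0416
grasp_force: 19.7
t 15.7 pos [0.6461 0.0888 0.2265] yaw 109.61 q7 21 w 0.042 spin 3.78 tx -5.279 ty -1.441 tz 2.769
```

```bash

python3 -m pendant '[{"tx":0,"ty":0,"tz":0,"spin":1,"claw":1},{"tx":0,"ty":0,"tz":0,"spin":1,"claw":1},{"tx":0,"ty":0,"tz":0,"spin":1,"claw":1},{"tx":0,"ty":0,"tz":0,"spin":0.8,"claw":1},{"tx":-1,"ty":-0.29,"tz":0,"spin":0,"claw":1},{"tx":-1,"ty":-0.29,"tz":0,"spin":0,"claw":1},{"tx":-1,"ty":-0.29,"tz":0,"spin":0,"claw":1},{"tx":-1,"ty":-0.29,"tz":0,"spin":0,"claw":1},{"tx":-1,"ty":-0.28,"tz":0,"spin":0,"claw":1},{"tx":-0.28,"ty":0,"tz":0,"spin":0,"claw":1}]'
python3 -m pendant '[{"tx":0,"ty":0,"tz":0.8,"spin":0,"claw":1},{"tx":0,"ty":0,"tz":0.8,"spin":0,"claw":1},{"tx":0,"ty":0,"tz":0.7,"spin":0,"claw":1},{"tx":0,"ty":0,"tz":0,"spin":0,"claw":1}]'
python3 g.py 0.595 -0.180 0.0875 94.5
```

```text
time_s: 16.98
tool_pos: [0.5934, -0.1854, 0.2272]
tool_rot: [-180.0, 0.1, 94.1]
force: [0.2, -0.3, -1.3]
grip_width: 0.0413
grasp_force: 19.7
time_s: 17.48
tool_pos: [0.5937, -0.1782, 0.1089]
tool_rot: [-179.6, -0.1, 94.6]
force: [0.1, 0.1, -0.9]
grip_width: 0.0411
grasp_force: 19.7
t 17.5 pos [ 0.5937 -0.1782  0.1089] yaw 94.61 q7 35 w 0.041 spin 0.03 tx -0.039 ty 0.023 tz 0.428
```

```bash

python3 -m pendant '[{"tx":0,"ty":0,"tz":0.3,"spin":0,"claw":1},{"tx":0,"ty":0,"tz":0.06,"spin":0,"claw":1},{"tx":0,"ty":0,"tz":0.04,"spin":0,"claw":1},{"tx":0,"ty":0,"tz":0,"spin":0,"claw":1}]'

```

```text
time_s: 17.98
tool_pos: [0.596, -0.1802, 0.0926]
tool_rot: [179.9, 0.0, 94.5]
force: [0.4, 0.9, -1.8]
grip_width: 0.0413
grasp_force: 19.7
```

```bash

python3 -m pendant '[{"tx":0,"ty":0,"tz":0.04,"spin":0,"claw":1},{"tx":0,"ty":0,"tz":0.04,"spin":0,"claw":1},{"tx":0,"ty":0,"tz":0,"spin":0,"claw":1}]'
python3 -m pendant '[{"tx":0,"ty":0,"tz":0.03,"spin":0,"claw":1},{"tx":0,"ty":0,"tz":0,"spin":0,"claw":1}]'

```

```text
time_s: 18.35
tool_pos: [0.5955, -0.18, 0.0879]
tool_rot: [-180.0, -0.0, 94.5]
force: [-0.2, 0.1, 0.1]
grip_width: 0.0414
grasp_force: 19.7
time_s: 18.6
tool_pos: [0.5957, -0.1802, 0.0865]
tool_rot: [180.0, 0.0, 94.5]
force: [0.8, 0.0, -2.3]
grip_width: 0.0412
grasp_force: 19.7
```

```bash

python3 -m pendant '[{"tx":0,"ty":0,"tz":0.02,"spin":0,"claw":1},{"tx":0,"ty":0,"tz":0,"spin":0,"claw":0.35},{"tx":0,"ty":0,"tz":0,"spin":0,"claw":0.35},{"tx":0,"ty":0,"tz":0,"spin":0,"claw":0.35},{"tx":0,"ty":0,"tz":-0.4,"spin":0,"claw":0.35},{"tx":0,"ty":0,"tz":-1,"spin":0,"claw":0.35},{"tx":0,"ty":0,"tz":-1,"spin":0,"claw":0.35},{"tx":1,"ty":0,"tz":0,"spin":-1,"claw":0.25},{"tx":1,"ty":0,"tz":0,"spin":-1,"claw":0.25},{"tx":1,"ty":0,"tz":0,"spin":-1,"claw":0.25}]'
python3 -m pendant '[{"tx":0,"ty":0,"tz":0,"spin":-1,"claw":0.25},{"tx":0,"ty":0,"tz":0,"spin":-1,"claw":0.25},{"tx":0,"ty":0,"tz":0,"spin":-1,"claw":0.25},{"tx":0,"ty":0,"tz":0,"spin":-1,"claw":0.25},{"tx":0,"ty":0,"tz":0,"spin":-1,"claw":0.25},{"tx":0,"ty":0,"tz":0,"spin":-1,"claw":0.25},{"tx":0,"ty":0,"tz":0,"spin":-1,"claw":0.25},{"tx":0,"ty":0,"tz":0,"spin":-1,"claw":0.25},{"tx":0,"ty":0,"tz":0,"spin":-1,"claw":0.25},{"tx":0,"ty":0,"tz":0,"spin":-1,"claw":0.25}]'
python3 -m pendant '[{"tx":0,"ty":0,"tz":0,"spin":-1,"claw":0.25},{"tx":0,"ty":0,"tz":0,"spin":-1,"claw":0.25},{"tx":0,"ty":0,"tz":0,"spin":-1,"claw":0.25},{"tx":0,"ty":0,"tz":0,"spin":-1,"claw":0.25},{"tx":0,"ty":0,"tz":0,"spin":-1,"claw":0.25},{"tx":0,"ty":0,"tz":0,"spin":-1,"claw":0.25},{"tx":0,"ty":0,"tz":0,"spin":-1,"claw":0.25},{"tx":0,"ty":0,"tz":0,"spin":-1,"claw":0.25},{"tx":0,"ty":0,"tz":0,"spin":-1,"claw":0.25},{"tx":0,"ty":0,"tz":0,"spin":-1,"claw":0.25}]'
python3 g.py 0.433 0.094 0.12 186.5
```

```text
time_s: 19.85
tool_pos: [0.5736, -0.0308, 0.2072]
tool_rot: [179.9, 0.0, 106.6]
force: [0.4, 0.3, -0.2]
grip_width: 0.0648
grasp_force: 0.0
time_s: 21.1
tool_pos: [0.5738, -0.0325, 0.2071]
tool_rot: [179.9, 0.1, 146.6]
force: [-0.2, -0.6, -0.1]
grip_width: 0.0654
grasp_force: 0.0
time_s: 22.35
tool_pos: [0.5738, -0.0325, 0.2071]
tool_rot: [-180.0, 0.1, -173.4]
force: [0.3, 0.0, 0.0]
grip_width: 0.0656
grasp_force: 0.0
t 22.4 pos [ 0.5738 -0.0325  0.2071] yaw -173.37 q7 103 w 0.066 spin 0.03 tx 2.511 ty 2.833 tz 1.742
```

```bash

python3 -m pendant '[{"tx":0.84,"ty":0.94,"tz":0,"spin":0,"claw":0.25},{"tx":0.84,"ty":0.94,"tz":0,"spin":0,"claw":0.25},{"tx":0.83,"ty":0.95,"tz":0,"spin":0,"claw":0.25},{"tx":0,"ty":0,"tz":0.9,"spin":0,"claw":0.25},{"tx":0,"ty":0,"tz":0.84,"spin":0,"claw":0.25},{"tx":0,"ty":0,"tz":0,"spin":0,"claw":0.25}]'
python3 g.py 0.433 0.094 0.0475 186.5
```

```text
time_s: 23.1
tool_pos: [0.432, 0.0922, 0.1174]
tool_rot: [-179.9, -0.2, -173.5]
force: [-0.6, -0.4, 0.5]
grip_width: 0.0654
grasp_force: 0.0
t 23.1 pos [0.432  0.0922 0.1174] yaw -173.50 q7 80 w 0.065 spin -0.00 tx -0.023 ty 0.033 tz 1.398
```

```bash

python3 -m pendant '[{"tx":0,"ty":0.03,"tz":0.5,"spin":0,"claw":0.25},{"tx":0,"ty":0,"tz":0.5,"spin":0,"claw":0.25},{"tx":0,"ty":0,"tz":0.4,"spin":0,"claw":0.25},{"tx":0,"ty":0,"tz":0,"spin":0,"claw":0.25},{"tx":0,"ty":0,"tz":0,"spin":0,"claw":1},{"tx":0,"ty":0,"tz":0,"spin":0,"claw":1},{"tx":0,"ty":0,"tz":0,"spin":0,"claw":1},{"tx":0,"ty":0,"tz":0,"spin":0,"claw":1},{"tx":0,"ty":0,"tz":0,"spin":0,"claw":1}]' 20
python3 -m pendant '[{"tx":0,"ty":0,"tz":-1,"spin":0,"claw":1},{"tx":0,"ty":0,"tz":-1,"spin":0,"claw":1},{"tx":0,"ty":0,"tz":-1,"spin":0,"claw":1},{"tx":-1,"ty":0,"tz":-0.6,"spin":1,"claw":1},{"tx":-0.5,"ty":0,"tz":0,"spin":1,"claw":1},{"tx":0,"ty":0,"tz":0,"spin":1,"claw":1},{"tx":0,"ty":0,"tz":0,"spin":1,"claw":1},{"tx":0,"ty":0,"tz":0,"spin":1,"claw":1},{"tx":0,"ty":0,"tz":0,"spin":1,"claw":1},{"tx":0,"ty":0,"tz":0,"spin":1,"claw":1}]' 
python3 -m pendant '[{"tx":0,"ty":0,"tz":0,"spin":1,"claw":1},{"tx":0,"ty":0,"tz":0,"spin":1,"claw":1},{"tx":0,"ty":0,"tz":0,"spin":1,"claw":1},{"tx":0,"ty":0,"tz":0,"spin":1,"claw":1},{"tx":0,"ty":0,"tz":0,"spin":1,"claw":1},{"tx":0,"ty":0,"tz":0,"spin":1,"claw":1},{"tx":0,"ty":0,"tz":0,"spin":1,"claw":1},{"tx":0,"ty":0,"tz":0,"spin":1,"claw":1},{"tx":0,"ty":0,"tz":0,"spin":1,"claw":1},{"tx":0,"ty":0,"tz":0,"spin":1,"claw":1}]'
python3 -m pendant '[{"tx":0,"ty":0,"tz":0,"spin":1,"claw":1},{"tx":0,"ty":0,"tz":0,"spin":1,"claw":1},{"tx":0,"ty":0,"tz":0,"spin":1,"claw":1},{"tx":0,"ty":0,"tz":0,"spin":1,"claw":1},{"tx":0,"ty":0,"tz":0,"spin":1,"claw":1},{"tx":0,"ty":0,"tz":0,"spin":1,"claw":1}]'
python3 g.py 0.589 -0.106 0.1 94.5
```

```text
time_s: 24.22
tool_pos: [0.4343, 0.0953, 0.0492]
tool_rot: [179.9, 0.1, -173.4]
force: [-0.1, 2.5, 4.7]
grip_width: 0.0401
grasp_force: 18.7
time_s: 25.48
tool_pos: [0.5077, 0.1007, 0.2276]
tool_rot: [-179.9, -0.1, 158.4]
force: [0.3, 0.4, -1.1]
grip_width: 0.0402
grasp_force: 18.0
time_s: 26.72
tool_pos: [0.5077, 0.1007, 0.2276]
tool_rot: [-179.9, 0.0, 118.4]
force: [-0.1, 0.1, -2.3]
grip_width: 0.0398
grasp_force: 18.0
time_s: 27.48
tool_pos: [0.5077, 0.1007, 0.2276]
tool_rot: [-179.9, 0.1, 94.4]
force: [-0.6, 0.0, -0.5]
grip_width: 0.0401
grasp_force: 18.0
t 27.5 pos [0.5077 0.1007 0.2276] yaw 94.39 q7 -8 w 0.040 spin -0.03 tx -4.250 ty 1.297 tz 2.552
```

```bash
python3 - <<'E'
from h import *
W,i=snap('wrist','w2'); T,_=snap('top','top2'); S,_=snap('side','side3')
m=np.zeros((600,800,3),np.uint8)
m[:300,:400]=cv2.resize(W[150:390,160:480],(400,300)); m[:300,400:]=cv2.resize(T[130:250,300:460],(400,300),interpolation=cv2.INTER_CUBIC)
m[300:,:400]=cv2.resize(S[180:315,320:500],(400,300),interpolation=cv2.INTER_CUBIC); m[300:,400:]=cv2.resize(S[100:280,150:390],(400,300))
cv2.imwrite('pics/m4.png',m[:,:,::-1])
E
```

```text
(no output)
```

View pics/m4.png

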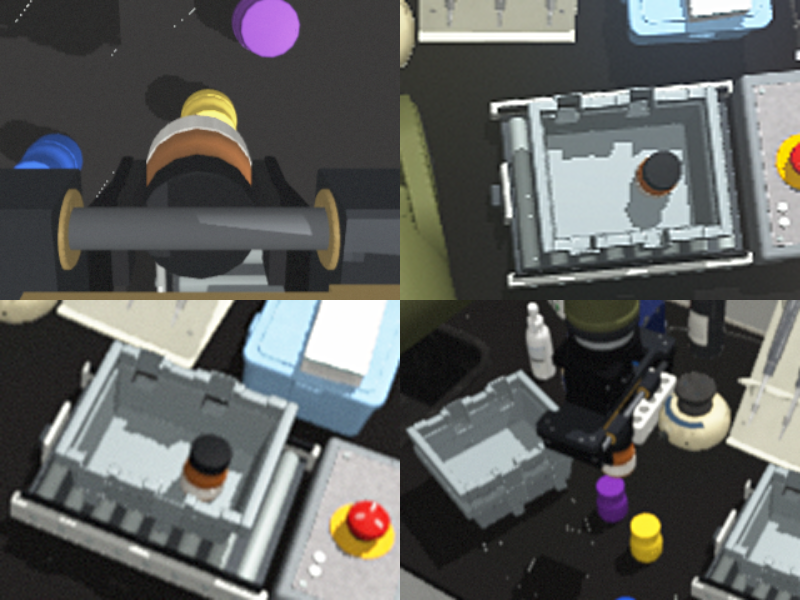

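Jar 1 stands upright in the tote; jar 2 hangs straight in the grip. Place it.

```bash

python3 -m pendant '[{"tx":-0.85,"ty":0.26,"tz":0,"spin":0,"claw":1},{"tx":-0.85,"ty":0.26,"tz":0,"spin":0,"claw":1},{"tx":-0.85,"ty":0.26,"tz":0,"spin":0,"claw":1},{"tx":-0.85,"ty":0.26,"tz":0,"spin":0,"claw":1},{"tx":-0.85,"ty":0.26,"tz":0,"spin":0,"claw":1},{"tx":0,"ty":0,"tz":0,"spin":0,"claw":1},{"tx":0,"ty":0,"tz":0.8,"spin":0,"claw":1},{"tx":0,"ty":0,"tz":0.8,"spin":0,"claw":1},{"tx":0,"ty":0,"tz":0.8,"spin":0,"claw":1},{"tx":0,"ty":0,"tz":0,"spin":0,"claw":1}]'
python3 g.py 0.589 -0.106 0.0885 94.5
```

```text
time_s: 28.88
tool_pos: [0.587, -0.1035, 0.1052]
tool_rot: [-179.6, -0.1, 94.7]
force: [-0.3, 0.5, -0.6]
grip_width: 0.0399
grasp_force: 18.0
t 28.9 pos [ 0.587  -0.1035  0.1052] yaw 94.66 q7 25 w 0.040 spin 0.04 tx -0.052 ty 0.037 tz 0.335
```

```bash

python3 -m pendant '[{"tx":-0.03,"ty":0.03,"tz":0.2,"spin":0,"claw":1},{"tx":0,"ty":0,"tz":0.06,"spin":0,"claw":1},{"tx":0,"ty":0,"tz":0,"spin":0,"claw":1}]'
python3 -m pendant '[{"tx":0,"ty":0,"tz":0.03,"spin":0,"claw":1},{"tx":0,"ty":0,"tz":0.03,"spin":0,"claw":1},{"tx":0,"ty":0,"tz":0,"spin":0,"claw":1},{"tx":0,"ty":0,"tz":0,"spin":0,"claw":1}]'
```

```text
time_s: 29.25
tool_pos: [0.5921, -0.1066, 0.0964]
tool_rot: [179.9, -0.0, 94.6]
force: [-0.1, 0.1, -0.9]
grip_width: 0.0398
grasp_force: 18.0
time_s: 29.75
tool_pos: [0.5916, -0.1066, 0.0926]
tool_rot: [180.0, -0.0, 94.5]
force: [-0.8, -0.7, -1.6]
grip_width: 0.0399
grasp_force: 18.0
```

```bash

python3 -m pendant '[{"tx":0,"ty":0,"tz":0.04,"spin":0,"claw":1},{"tx":0,"ty":0,"tz":0.03,"spin":0,"claw":1},{"tx":0,"ty":0,"tz":0,"spin":0,"claw":1},{"tx":0,"ty":0,"tz":0,"spin":0,"claw":1}]'
python3 -m pendant '[{"tx":0,"ty":0,"tz":0.02,"spin":0,"claw":1},{"tx":0,"ty":0,"tz":0,"spin":0,"claw":1}]'
```

```text
time_s: 30.25
tool_pos: [0.5916, -0.1066, 0.0891]
tool_rot: [180.0, 0.0, 94.5]
force: [-0.2, 0.0, -1.7]
grip_width: 0.0404
grasp_force: 18.0
time_s: 30.5
tool_pos: [0.5917, -0.1066, 0.0884]
tool_rot: [180.0, -0.0, 94.5]
force: [-0.4, -0.2, 1.4]
grip_width: 0.0403
grasp_force: 18.4
```

```bash

python3 -m pendant '[{"tx":0,"ty":0,"tz":0,"spin":0,"claw":0.35},{"tx":0,"ty":0,"tz":0,"spin":0,"claw":0.35},{"tx":0,"ty":0,"tz":0,"spin":0,"claw":0.35},{"tx":0,"ty":0,"tz":-0.4,"spin":0,"claw":0.35},{"tx":0,"ty":0,"tz":-1,"spin":0,"claw":0.35},{"tx":0,"ty":0,"tz":-1,"spin":0,"claw":0.35},{"tx":-1,"ty":0,"tz":-1,"spin":0,"claw":0.35},{"tx":-1,"ty":0,"tz":-0.6,"spin":0,"claw":0.35},{"tx":0,"ty":0,"tz":0,"spin":0,"claw":0.35},{"tx":0,"ty":0,"tz":0,"spin":0,"claw":0.35}]'
python3 - <<'E'
from h import *
W,i=snap('wrist','w3'); print(env.get_obs()['tool_pos'])
E
```

```text
time_s: 31.75
tool_pos: [0.599, -0.2003, 0.2829]
tool_rot: [179.9, -0.0, 94.5]
force: [0.3, 0.3, 0.1]
grip_width: 0.0564
grasp_force: 0.0
[ 0.59908164 -0.19910089  0.2821209 ]
```

View pics/w3.png

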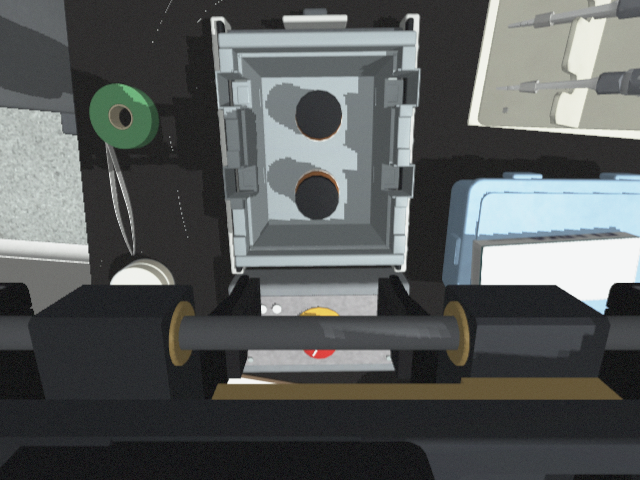

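Both jars stand upright in the tote at (319,115) and (318,195). The rim corners are at about (218,32), (417,31), (408,268) and (232,270).

```bash
cat > fit.py <<'E'
from h import *
from scipy.optimize import least_squares
# fit x,y,yaw of rim outer corners order: (-x,+y),(+x,+y),(+x,-y),(-x,-y) at known top z
C=np.array([[-.0775,.0965],[.0775,.0965],[.0775,-.0965],[-.0775,-.0965]])
def fit(views,g,z=None):
    def f(p):
        zz=p[3] if z is None else z
        c,s=np.cos(p[2]),np.sin(p[2]); P=[[p[0]+c*a-s*b,p[1]+s*a+c*b,zz] for a,b in C]
        return np.concatenate([proj(i,q)-np.array(u) for i,us in views for q,u in zip(P,us)])
    r=least_squares(f,list(g)+([.115] if z is None else [])); return r.x[:2],np.degrees(r.x[2]),r.x[3:],r.fun.round(1)
E
python3 - <<'E'
from fit import *
i=load('w3'); u=[(218,32),(417,31),(408,268),(232,270)]
w=(i,u); w1=(load('w1'),[(230,16),(463,14),(447,284),(250,285)])
b=lambda x,y:(330+(x-286)/2.853,145+y/2.857)
t=(load('top0'),[b(365,250),b(347,75),b(563,55),b(583,240)]); t=(t[0],[t[1][0],t[1][1],t[1][2],t[1][3]])
print(fit([w],[.59,-.14,.08],.114)); print(fit([w],[.59,-.14,.08]));print(fit([w1],[.59,-.14,.08],.114));print(fit([t],[.59,-.14,.08],.114))
m=cv2.imread('pics/w3.png'); cv2.imwrite('pics/c5.png',cv2.resize(m[15:285,195:435],(711,800))[:600])
v=np.vstack([np.hstack([cv2.resize(m[y:y+50,x:x+66],(396,300),interpolation=cv2.INTER_CUBIC) for x in(195,375)]) for y in(10,240)]); cv2.imwrite('pics/c5.png',v)
E
```

```text
(array([ 0.59403396, -0.14523723]), np.float64(5.0751376937627874), array([], dtype=float64), array([-0.9,  1.3,  1.3,  0.2, -3.4, -0.9,  3. , -1.4]))
(array([ 0.59404363, -0.14537323]), np.float64(5.075034803561936), array([0.11649839]), array([-1.8,  0.6,  2.1, -0.5, -2.8,  0.2,  2.4, -0.3]))
(array([ 0.59329917, -0.14276186]), np.float64(4.527930970083544), array([], dtype=float64), array([-1. ,  0.3,  3.2, -3.1, -2.9,  1. ,  0.1,  3.5]))
(array([ 0.58923864, -0.14515845]), np.float64(4.37916745096167), array([], dtype=float64), array([-0.4, -0.1,  0.7,  0.7,  0.3,  2. , -0.6, -2.5]))
```

View pics/c5.png

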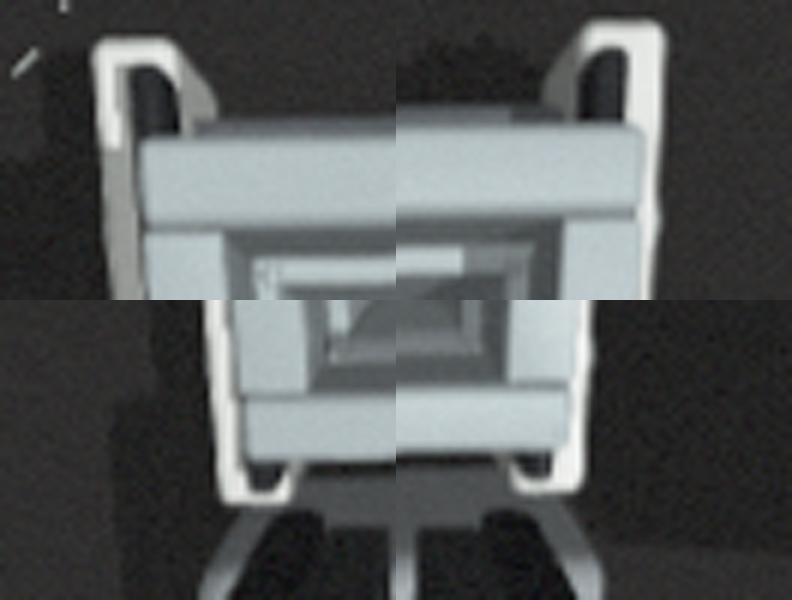

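```bash
python3 - <<'E'
from fit import *
w=(load('w3'),[(218.8,33.3),(415.7,30.5),(403.7,265),(236,266.7)])
print(fit([w],[.59,-.14,.08],.114)); print(fit([w],[.59,-.14,.08]))
E
python3 -m pendant '[{"tx":1,"ty":0,"tz":0,"spin":-1,"claw":0},{"tx":1,"ty":0,"tz":0,"spin":-1,"claw":0},{"tx":1,"ty":0,"tz":0,"spin":-1,"claw":0},{"tx":1,"ty":0,"tz":0,"spin":-1,"claw":0},{"tx":1,"ty":0,"tz":0,"spin":-1,"claw":0},{"tx":1,"ty":0,"tz":0,"spin":-1,"claw":0},{"tx":0,"ty":0,"tz":0,"spin":-1,"claw":0},{"tx":0,"ty":0,"tz":0,"spin":-1,"claw":0},{"tx":0,"ty":0,"tz":0,"spin":-1,"claw":0},{"tx":0,"ty":0,"tz":0,"spin":-1,"claw":0}]'
python3 -m pendant '[{"tx":0,"ty":0,"tz":0,"spin":-1,"claw":0},{"tx":0,"ty":0,"tz":0,"spin":-1,"claw":0},{"tx":0,"ty":0,"tz":0,"spin":-1,"claw":0},{"tx":0,"ty":0,"tz":0,"spin":-1,"claw":0},{"tx":0,"ty":0,"tz":0,"spin":-1,"claw":0},{"tx":0,"ty":0,"tz":0,"spin":-1,"claw":0}]'
python3 g.py 0.6 0.25 0.28 159.5
```

```text
(array([ 0.59383333, -0.14453431]), np.float64(5.210119951375791), array([], dtype=float64), array([-2.2, -0.8,  2.2, -0.6,  1. ,  1.2, -0.9,  1.4]))
(array([ 0.59381514, -0.14431122]), np.float64(5.210039355623803), array([0.1100252]), array([-0.9,  0.3,  0.8,  0.5,  0. , -0.5,  0. , -0.3]))
time_s: 33.05
tool_pos: [0.5231, 0.0896, 0.2816]
tool_rot: [-179.9, -0.1, 134.9]
force: [-0.4, 0.0, 0.1]
grip_width: 0.0875
grasp_force: 0.0
time_s: 33.8
tool_pos: [0.5231, 0.0896, 0.2816]
tool_rot: [-180.0, -0.1, 158.9]
force: [0.4, -0.5, -0.2]
grip_width: 0.0869
grasp_force: 0.0
t 33.8 pos [0.5231 0.0896 0.2816] yaw 158.86 q7 58 w 0.087 spin -0.16 tx -0.316 ty 3.544 tz 0.032
```

```bash

python3 g.py 0.58 0.297 0.28 158.9
python3 -m pendant '[{"tx":0.1,"ty":0.9,"tz":0,"spin":0,"claw":0},{"tx":0.1,"ty":0.9,"tz":0,"spin":0,"claw":0},{"tx":0.1,"ty":0.9,"tz":0,"spin":0,"claw":0},{"tx":0.1,"ty":0.9,"tz":0,"spin":0,"claw":0},{"tx":0.05,"ty":0.7,"tz":0,"spin":0,"claw":0},{"tx":0,"ty":0,"tz":0,"spin":0,"claw":0},{"tx":0,"ty":0,"tz":0,"spin":0,"claw":0},{"tx":0,"ty":0,"tz":0,"spin":0,"claw":0}]'
python3 - <<'E'
from h import *
W,i=snap('wrist','w4'); print(env.get_obs()['tool_pos'])
E
```

```text
t 33.8 pos [0.5231 0.0896 0.2816] yaw 158.86 q7 58 w 0.087 spin -0.01 tx 0.432 ty 4.280 tz 0.032
time_s: 34.8
tool_pos: [0.5817, 0.295, 0.2825]
tool_rot: [-180.0, -0.0, 158.5]
force: [-0.5, -0.4, -0.1]
grip_width: 0.0868
grasp_force: 0.0
[0.58187819 0.29493216 0.28264292]
```

View pics/w4.png

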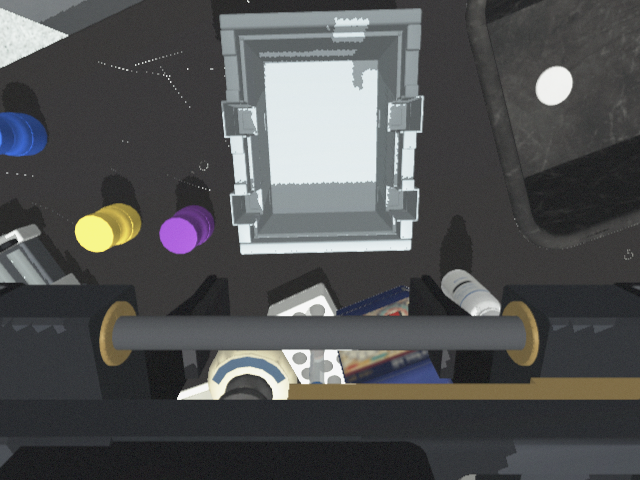

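Tote C's channels are at rows 118 and 205, so its +y end points away from the robot (image bottom). Rim corners are about (221,16), (421,10), (411,250), (240,254).

```bash
python3 - <<'E'
from fit import *
i=load('w4'); u=[(411,250),(240,254),(221,16),(421,10)]; u=[u[1],u[0],u[3],u[2]]; u=[u[1],u[0],u[3],u[2]]
print(fit([(i,u)],[.515,.322,np.radians(-110.5)],.116)); print(fit([(i,u)],[.515,.322,np.radians(-110.5)]))
m=cv2.imread('pics/w4.png')
v=np.vstack([np.hstack([cv2.resize(m[y:y+50,x:x+66],(396,300),interpolation=cv2.INTER_CUBIC) for x in(200,380)]) for y in(0,220)]); cv2.imwrite('pics/c6.png',v)
E
```

```text
(array([0.5187156 , 0.32380727]), np.float64(-110.1129976370354), array([], dtype=float64), array([ 1. ,  2.7, -0.6,  2.6, -2.9, -1.8,  2.6, -1.5]))
(array([0.51817369, 0.32409341]), np.float64(-110.11386251241561), array([0.10986622]), array([-0.5, -0. ,  0.8, -0.1, -0.8, -0.1,  0.6,  0.3]))
```

View pics/c6.png

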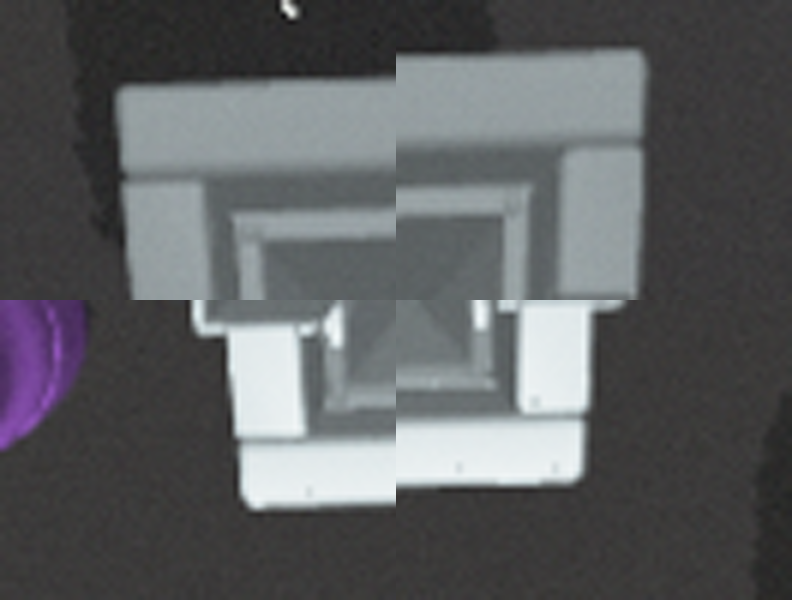

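```bash

python3 g.py 0.5098 0.2506 0.17 159.9
python3 -m pendant '[{"tx":0,"ty":0,"tz":0,"spin":-0.35,"claw":0.4},{"tx":0.8,"ty":-0.5,"tz":0,"spin":0,"claw":0.4},{"tx":0.25,"ty":-0.81,"tz":0,"spin":0,"claw":0.4},{"tx":0,"ty":0,"tz":1,"spin":0,"claw":0.4},{"tx":0,"ty":0,"tz":1,"spin":0,"claw":0.4},{"tx":0,"ty":0,"tz":0.3,"spin":0,"claw":0.4},{"tx":0,"ty":0,"tz":0,"spin":0,"claw":0.4},{"tx":0,"ty":0,"tz":0,"spin":0,"claw":0.4}]'
python3 g.py 0.5098 0.2506 0.115 159.9
python3 - <<'E'
from h import *
snap('wrist','w5')
S,_=snap('side','side5'); T,_=snap('top','top5'); W=cv2.imread('pics/w5.png')[:,:,::-1]
m=np.zeros((600,800,3),np.uint8); m[:300,:400]=cv2.resize(W[130:430,120:520],(400,300)); m[:300,400:]=cv2.resize(S[120:255,130:310],(400,300),interpolation=cv2.INTER_CUBIC); m[300:,:400]=cv2.resize(T[165:285,150:310],(400,300),interpolation=cv2.INTER_CUBIC)
cv2.imwrite('pics/m7.png',m[:,:,::-1])
E
```

```text
t 34.9 pos [0.5819 0.2949 0.2826] yaw 158.46 q7 45 w 0.087 spin -0.36 tx 1.049 ty -1.328 tz 2.253
time_s: 35.85
tool_pos: [0.5116, 0.2532, 0.1695]
tool_rot: [179.8, 0.1, 159.9]
force: [-0.5, 0.2, 0.5]
grip_width: 0.0521
grasp_force: 0.0
t 35.9 pos [0.5116 0.2532 0.1695] yaw 159.95 q7 46 w 0.052 spin 0.01 tx 0.015 ty -0.062 tz 1.089
```

View pics/m7.png

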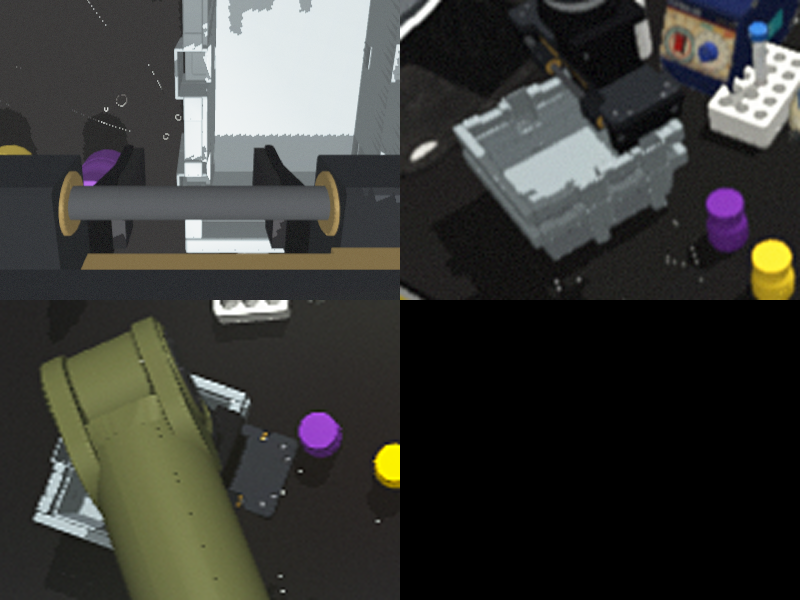

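The fingers straddle the rim, which is centred between them. Lower and pinch.

```bash

python3 -m pendant '[{"tx":0.01,"ty":-0.06,"tz":0.5,"spin":0,"claw":0.4},{"tx":0,"ty":0,"tz":0.4,"spin":0,"claw":0.4},{"tx":0,"ty":0,"tz":0.18,"spin":0,"claw":0.4},{"tx":0,"ty":0,"tz":0,"spin":0,"claw":0.4},{"tx":0,"ty":0,"tz":0,"spin":0,"claw":0.4}]'
python3 -m pendant '[{"tx":0,"ty":0,"tz":0,"spin":0,"claw":1},{"tx":0,"ty":0,"tz":0,"spin":0,"claw":1},{"tx":0,"ty":0,"tz":0,"spin":0,"claw":1},{"tx":0,"ty":0,"tz":0,"spin":0,"claw":1},{"tx":0,"ty":0,"tz":0,"spin":0,"claw":1},{"tx":0,"ty":0,"tz":0,"spin":0,"claw":1}]' 50
python3 g.py 0.5098 0.2506 0.115 159.9
```

```text
time_s: 36.62
tool_pos: [0.5093, 0.2504, 0.1143]
tool_rot: [179.9, 0.1, 159.9]
force: [-0.2, -0.2, 0.3]
grip_width: 0.0526
grasp_force: 0.0
time_s: 37.38
tool_pos: [0.5088, 0.2502, 0.1135]
tool_rot: [180.0, 0.0, 159.9]
force: [-0.0, 1.1, 1.2]
grip_width: 0.0105
grasp_force: 50.6
t 37.4 pos [0.5088 0.2502 0.1135] yaw 159.95 q7 47 w 0.010 spin 0.01 tx -0.015 ty 0.014 tz -0.030
```

```bash

python3 -m pendant '[{"tx":0,"ty":0,"tz":-0.3,"spin":0,"claw":1},{"tx":0,"ty":0,"tz":-0.4,"spin":0,"claw":1},{"tx":0,"ty":0,"tz":-0.4,"spin":0,"claw":1},{"tx":0,"ty":0,"tz":-0.4,"spin":0,"claw":1},{"tx":0,"ty":0,"tz":-0.6,"spin":0,"claw":1},{"tx":0,"ty":0,"tz":-0.6,"spin":0,"claw":1},{"tx":0,"ty":0,"tz":-0.6,"spin":0,"claw":1},{"tx":0,"ty":0,"tz":-0.5,"spin":0,"claw":1},{"tx":0,"ty":0,"tz":0,"spin":0,"claw":1},{"tx":0,"ty":0,"tz":0,"spin":0,"claw":1}]'
python3 - <<'E'
from h import *
snap('wrist','w6')
S,_=snap('side','side6'); T,_=snap('top','top6'); W=cv2.imread('pics/w6.png')[:,:,::-1]
m=np.zeros((600,800,3),np.uint8); m[:300,:400]=cv2.resize(W,(400,300)); m[:300,400:]=cv2.resize(S[60:255,80:340],(400,300),interpolation=cv2.INTER_CUBIC); m[300:,:400]=cv2.resize(T[150:285,130:310],(400,300),interpolation=cv2.INTER_CUBIC)
cv2.imwrite('pics/m8.png',m[:,:,::-1])
E
```

```text
time_s: 38.62
tool_pos: [0.5081, 0.2496, 0.3022]
tool_rot: [-179.9, -0.1, 159.9]
force: [-0.1, -0.5, -2.0]
grip_width: 0.0103
grasp_force: 50.7
```

View pics/m8.png

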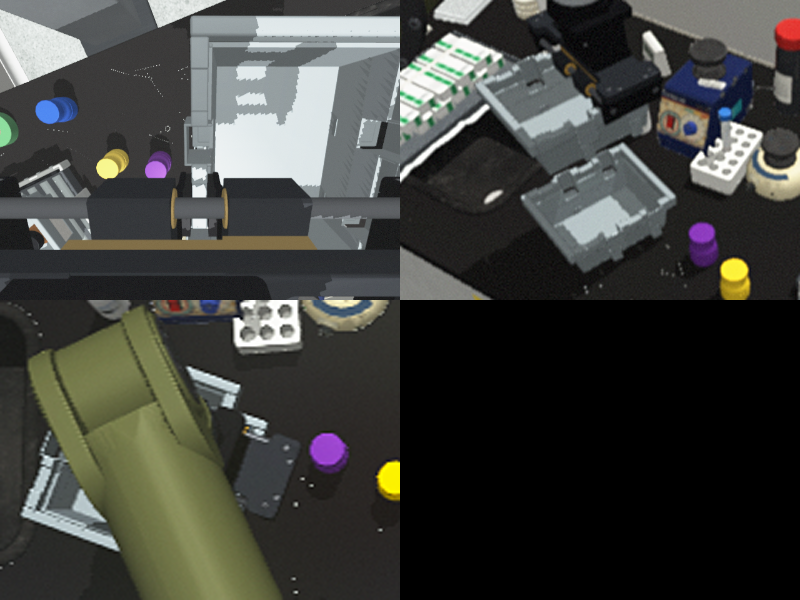

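C hangs level and B stays on the bench. Turn to yaw 95.2, then move over the dock.

```bash

python3 -m pendant '[{"tx":0,"ty":0,"tz":0,"spin":1,"claw":1},{"tx":0,"ty":0,"tz":0,"spin":1,"claw":1},{"tx":0,"ty":0,"tz":0,"spin":1,"claw":1},{"tx":0,"ty":0,"tz":0,"spin":1,"claw":1},{"tx":0,"ty":0,"tz":0,"spin":1,"claw":1},{"tx":0,"ty":0,"tz":0,"spin":1,"claw":1},{"tx":0,"ty":0,"tz":0,"spin":1,"claw":1},{"tx":0,"ty":0,"tz":0,"spin":1,"claw":1},{"tx":0,"ty":0,"tz":0,"spin":1,"claw":1},{"tx":0,"ty":0,"tz":0,"spin":1,"claw":1}]'
python3 -m pendant '[{"tx":0,"ty":0,"tz":0,"spin":1,"claw":1},{"tx":0,"ty":0,"tz":0,"spin":1,"claw":1},{"tx":0,"ty":0,"tz":0,"spin":1,"claw":1},{"tx":0,"ty":0,"tz":0,"spin":1,"claw":1},{"tx":0,"ty":0,"tz":0,"spin":1,"claw":1},{"tx":0,"ty":0,"tz":0,"spin":1,"claw":1},{"tx":0,"ty":0,"tz":0,"spin":0.2,"claw":1},{"tx":0,"ty":0,"tz":0,"spin":0,"claw":1}]'
python3 g.py 0.5236 -0.1671 0.25 95.2
```

```text
time_s: 40.02
tool_pos: [0.5082, 0.2498, 0.3022]
tool_rot: [-179.9, 0.0, 119.8]
force: [0.9, -0.9, -2.1]
grip_width: 0.0106
grasp_force: 50.7
time_s: 41.02
tool_pos: [0.5084, 0.25, 0.3028]
tool_rot: [-180.0, 0.0, 95.2]
force: [0.0, 0.4, -2.5]
grip_width: 0.0106
grasp_force: 50.7
t 41.0 pos [0.5084 0.25   0.3028] yaw 95.20 q7 -20 w 0.011 spin -0.00 tx -8.334 ty -0.453 tz 1.056
```

```bash

python3 -m pendant '[{"tx":-0.9,"ty":0,"tz":0,"spin":0,"claw":1},{"tx":-0.9,"ty":-0.05,"tz":0,"spin":0,"claw":1},{"tx":-0.9,"ty":-0.05,"tz":0,"spin":0,"claw":1},{"tx":-0.9,"ty":-0.05,"tz":0,"spin":0,"claw":1},{"tx":-0.9,"ty":-0.05,"tz":0,"spin":0,"claw":1},{"tx":-0.9,"ty":-0.05,"tz":0,"spin":0,"claw":1},{"tx":-0.9,"ty":-0.05,"tz":0,"spin":0,"claw":1},{"tx":-0.9,"ty":-0.05,"tz":0,"spin":0,"claw":1},{"tx":-0.9,"ty":-0.05,"tz":0,"spin":0,"claw":1},{"tx":-0.23,"ty":-0.05,"tz":0,"spin":0,"claw":1}]'
python3 -m pendant '[{"tx":0,"ty":0,"tz":0.6,"spin":0,"claw":1},{"tx":0,"ty":0,"tz":0.6,"spin":0,"claw":1},{"tx":0,"ty":0,"tz":0.6,"spin":0,"claw":1},{"tx":0,"ty":0,"tz":0,"spin":0,"claw":1},{"tx":0,"ty":0,"tz":0,"spin":0,"claw":1}]'
python3 g.py 0.5236 -0.1671 0.19 95.2
```

```text
time_s: 42.28
tool_pos: [0.5227, -0.171, 0.3035]
tool_rot: [180.0, 0.1, 94.9]
force: [0.0, -0.9, -1.5]
grip_width: 0.0103
grasp_force: 50.9
time_s: 42.9
tool_pos: [0.5243, -0.1666, 0.2144]
tool_rot: [179.9, 0.0, 95.2]
force: [-0.7, 0.8, -1.3]
grip_width: 0.0105
grasp_force: 50.9
t 42.9 pos [ 0.5243 -0.1666  0.2144] yaw 95.20 q7 27 w 0.011 spin -0.00 tx -0.008 ty -0.015 tz 0.488
```

```bash

python3 -m pendant '[{"tx":-0.01,"ty":-0.015,"tz":0.25,"spin":0,"claw":1},{"tx":0,"ty":0,"tz":0.15,"spin":0,"claw":1},{"tx":0,"ty":0,"tz":0.08,"spin":0,"claw":1},{"tx":0,"ty":0,"tz":0,"spin":0,"claw":1},{"tx":0,"ty":0,"tz":0,"spin":0,"claw":1}]'
python3 -m pendant '[{"tx":0,"ty":0,"tz":0.06,"spin":0,"claw":1},{"tx":0,"ty":0,"tz":0.06,"spin":0,"claw":1},{"tx":0,"ty":0,"tz":0,"spin":0,"claw":1}]'
```

```text
time_s: 43.52
tool_pos: [0.5231, -0.1675, 0.1895]
tool_rot: [180.0, 0.0, 95.1]
force: [0.7, -0.1, -1.9]
grip_width: 0.0107
grasp_force: 50.9
time_s: 43.9
tool_pos: [0.5227, -0.1673, 0.1829]
tool_rot: [-180.0, -0.0, 95.2]
force: [-0.3, -1.0, -2.8]
grip_width: 0.0105
grasp_force: 50.9
```

TCP is at 0.183 with no contact, already below where it would rest on the bare rim (0.1845), so the columns are entering the seats.

```bash

python3 -m pendant '[{"tx":0,"ty":0,"tz":0.03,"spin":0,"claw":1},{"tx":0,"ty":0,"tz":0.02,"spin":0,"claw":1},{"tx":0,"ty":0,"tz":0,"spin":0,"claw":1}]'
python3 -m pendant '[{"tx":0,"ty":0,"tz":0.02,"spin":0,"claw":1},{"tx":0,"ty":0,"tz":0.02,"spin":0,"claw":1},{"tx":0,"ty":0,"tz":0,"spin":0,"claw":1}]'
python3 - <<'E'
from h import *
for n in('side','top','wrist'): snap(n,n+'7')
E
```

```text
time_s: 44.28
tool_pos: [0.5229, -0.1675, 0.1815]
tool_rot: [180.0, -0.0, 95.1]
force: [-3.3, 1.9, 5.9]
grip_width: 0.0107
grasp_force: 51.0
time_s: 44.65
tool_pos: [0.5229, -0.1675, 0.1814]
tool_rot: [180.0, -0.1, 95.1]
force: [-8.4, 2.4, 18.9]
grip_width: 0.0101
grasp_force: 51.5
```

```bash

python3 -m pendant '[{"tx":0,"ty":0,"tz":-0.04,"spin":0,"claw":1},{"tx":0,"ty":0,"tz":0,"spin":0,"claw":0.6},{"tx":0,"ty":0,"tz":0,"spin":0,"claw":0.6},{"tx":0,"ty":0,"tz":0,"spin":0,"claw":0.6},{"tx":0,"ty":0,"tz":-0.4,"spin":0,"claw":0.6},{"tx":0,"ty":0,"tz":-1,"spin":0,"claw":0.6},{"tx":0,"ty":0,"tz":-1,"spin":0,"claw":0.6},{"tx":-0.8,"ty":1,"tz":-0.5,"spin":0,"claw":0.6},{"tx":0,"ty":0.4,"tz":-0.3,"spin":0,"claw":0.6},{"tx":0,"ty":0,"tz":0,"spin":0,"claw":0.6}]'
python3 - <<'E'
from h import *
for n in('side','top','wrist'): snap(n,n+'8')
S=cv2.imread('pics/side8.png');W=cv2.imread('pics/wrist8.png');T=cv2.imread('pics/top8.png')
m=np.zeros((600,800,3),np.uint8); m[:300,:400]=cv2.resize(W[0:300,120:520],(400,300)); m[:300,400:]=cv2.resize(S[165:315,315:515],(400,300),interpolation=cv2.INTER_CUBIC)
m[300:,:400]=cv2.resize(T[170:290,150:310],(400,300),interpolation=cv2.INTER_CUBIC);m[300:,400:]=cv2.resize(S[130:250,130:290],(400,300),interpolation=cv2.INTER_CUBIC)
cv2.imwrite('pics/m9.png',m)
E
```

```text
time_s: 46.05
tool_pos: [0.5932, -0.1974, 0.3381]
tool_rot: [180.0, 0.1, 95.2]
force: [0.0, -0.3, -0.7]
grip_width: 0.035
grasp_force: 0.0
```

View pics/m9.png

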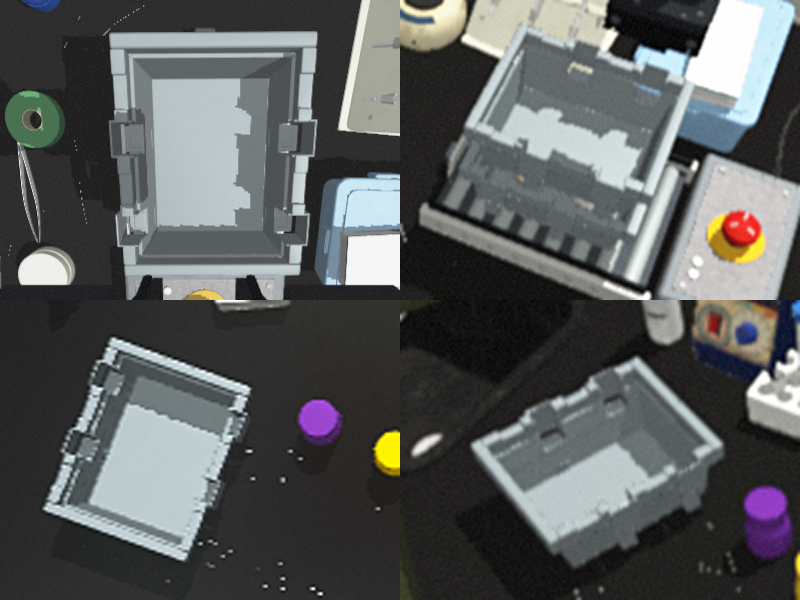

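C sits level on the loaded tote, turned half a turn (its channels are now towards −y), and the jars are clear beneath it. B is undisturbed on the bench. My picture budget is spent, so I use an edge-fit in code, checked against the read-off C pose, to measure B from near.

```bash
cat > ef.py <<'E'
from h import *
from scipy.optimize import minimize
def edge(f,g,z,d=.003):
    i=load(f); im=cv2.GaussianBlur(cv2.imread('pics/'+f+'.png',0),(0,0),1).astype(np.float32)
    K=np.array([[i['fx'],0,i['cx']],[0,i['fy'],i['cy']],[0,0,1.]])
    ys=np.r_[-.09:-.068:6j,-.04:-.034:3j,-.004:.038:8j,.072:.09:6j]; xs=np.linspace(-.065,.065,20)
    pts=[(s*.0775,y,s,0) for s in(1,-1) for y in ys]+[(x,s*.0965,0,s) for s in(1,-1) for x in xs]; pts=np.array(pts)
    def val(p,o,zz):
        c,s=np.cos(p[2]),np.sin(p[2]); q=pts[:,:2]+o*pts[:,2:]; P=np.c_[p[0]+c*q[:,0]-s*q[:,1],p[1]+s*q[:,0]+c*q[:,1],np.full(len(q),zz)]
        u=cv2.projectPoints(P,np.array(i['rvec'],float),np.array(i['tvec'],float),K,None)[0].reshape(-1,2).astype(np.float32)
        return cv2.remap(im,u[:,0].copy().reshape(-1,1),u[:,1].copy().reshape(-1,1),cv2.INTER_LINEAR).ravel()
    def sc(p,zz): return -np.mean(np.clip(val(p,-d,zz)-val(p,d,zz),-20,60))
    best=None
    for zz in (z if hasattr(z,'__len__') else [z]):
        for dx in(-.004,0,.004):
            for dy in(-.004,0,.004):
                r=minimize(sc,[g[0]+dx,g[1]+dy,np.radians(g[2])],args=(zz,),method='Nelder-Mead',options=dict(initial_simplex=np.array([[g[0]+dx,g[1]+dy,np.radians(g[2])]]*4)+np.array([[0,0,0],[.004,0,0],[0,.004,0],[0,0,.03]])))
                if best is None or r.fun<best[0]: best=(r.fun,r.x[:2].round(4),round(np.degrees(r.x[2]),2),zz)
    return best
E
python3 - <<'E'
from ef import *
zs=np.arange(-.008,.005,.002)
print('C w4',edge('w4',(.518,.324,-110.1),.116+zs)); print('A w3',edge('w3',(.594,-.144,5.2),.114+zs)); print('C now',edge('wrist8',(.594,-.144,185.2),.183+zs)); print('C now',edge('wrist8',(.594,-.144,185.2),.183))
print('B top',edge('top8',(.515,.322,-110.3),.078)); print('C top',edge('top0',(.515,.322,-110.3),.116))
E
python3 g.py 0.58 0.3 0.245 159.9
```

```text
C w4 (np.float64(-60.0), array([0.516 , 0.3251]), np.float64(-109.97), np.float64(0.10800000000000001))
A w3 (np.float64(-60.0), array([ 0.5916, -0.1444]), np.float64(5.13), np.float64(0.116))
C now (np.float64(-55.293514251708984), array([ 0.5952, -0.1437]), np.float64(185.32), np.float64(0.179))
C now (np.float64(-55.19785690307617), array([ 0.5947, -0.1426]), np.float64(185.59), 0.183)
B top (np.float64(-60.0), array([0.5173, 0.3238]), np.float64(-109.65), 0.078)
C top (np.float64(-59.64521408081055), array([0.5177, 0.3255]), np.float64(-109.28), 0.116)
t 46.2 pos [ 0.5904 -0.1979  0.3376] yaw 95.11 q7 33 w 0.035 spin -16.20 tx 3.618 ty 9.280 tz 1.853
```

```bash
sed -i 's/-20,60/-20,150/; s/d=.003/d=.002/' ef.py
python3 -m pendant '[{"tx":0,"ty":0,"tz":0,"spin":-1,"claw":0.4},{"tx":0,"ty":0,"tz":0,"spin":-1,"claw":0.4},{"tx":0,"ty":0,"tz":0,"spin":-1,"claw":0.4},{"tx":0,"ty":0,"tz":0,"spin":-1,"claw":0.4},{"tx":0,"ty":0,"tz":0,"spin":-1,"claw":0.4},{"tx":0,"ty":0,"tz":0,"spin":-1,"claw":0.4},{"tx":0,"ty":0,"tz":0,"spin":-1,"claw":0.4},{"tx":0,"ty":0,"tz":0,"spin":-1,"claw":0.4}]'
python3 -m pendant '[{"tx":0,"ty":0,"tz":0,"spin":-1,"claw":0.4},{"tx":0,"ty":0,"tz":0,"spin":-1,"claw":0.4},{"tx":0,"ty":0,"tz":0,"spin":-1,"claw":0.4},{"tx":0,"ty":0,"tz":0,"spin":-1,"claw":0.4},{"tx":0,"ty":0,"tz":0,"spin":-1,"claw":0.4},{"tx":0,"ty":0,"tz":0,"spin":-1,"claw":0.4},{"tx":0,"ty":0,"tz":0,"spin":-1,"claw":0.4},{"tx":0,"ty":0,"tz":0,"spin":-1,"claw":0.4},{"tx":0,"ty":0,"tz":0,"spin":-0.2,"claw":0.4}]'
python3 -m pendant '[{"tx":0.35,"ty":0.92,"tz":0,"spin":0,"claw":0.4},{"tx":0.35,"ty":0.92,"tz":0,"spin":0,"claw":0.4},{"tx":0.35,"ty":0.92,"tz":0,"spin":0,"claw":0.4},{"tx":0.35,"ty":0.92,"tz":0,"spin":0,"claw":0.4},{"tx":0.35,"ty":0.92,"tz":0,"spin":0,"claw":0.4},{"tx":0.35,"ty":0.92,"tz":0,"spin":0,"claw":0.4},{"tx":0.35,"ty":0.92,"tz":0.3,"spin":0,"claw":0.4},{"tx":0.35,"ty":0.92,"tz":0.5,"spin":0,"claw":0.4},{"tx":0.35,"ty":0.92,"tz":0.5,"spin":0,"claw":0.4},{"tx":0.35,"ty":0.92,"tz":0.55,"spin":0,"claw":0.4}]'
python3 -m pendant '[{"tx":0,"ty":0,"tz":0,"spin":0,"claw":0.4},{"tx":0,"ty":0,"tz":0,"spin":0,"claw":0.4}]'
python3 - <<'E'
from ef import *
snap('wrist','w9'); zs=np.arange(-.008,.005,.002)
print('C w4',edge('w4',(.518,.324,-110.1),.116+zs)); print('C w4',edge('w4',(.518,.324,-110.1),.116)); print('A w3',edge('w3',(.594,-.144,5.2),.114+zs));print('A w3',edge('w3',(.594,-.144,5.2),.114)); print('C now',edge('wrist8',(.594,-.144,185.2),.183+zs)); print('C now',edge('wrist8',(.594,-.144,185.2),.183))
print('B w9',edge('w9',(.517,.3235,-110),.078+zs)); print('B w9',edge('w9',(.517,.3235,-110),.078)); print(env.get_obs()['tool_pos'])
E
```

```text
time_s: 47.2
tool_pos: [0.5902, -0.1976, 0.3382]
tool_rot: [179.9, -0.1, 127.3]
force: [-0.3, 0.3, -0.1]
grip_width: 0.0521
grasp_force: 0.0
time_s: 48.32
tool_pos: [0.5904, -0.1976, 0.3383]
tool_rot: [179.9, -0.0, 159.9]
force: [-0.8, 0.1, 0.9]
grip_width: 0.0523
grasp_force: 0.0
time_s: 49.58
tool_pos: [0.5842, 0.2957, 0.2456]
tool_rot: [179.9, 0.0, 159.9]
force: [0.6, 0.2, -0.6]
grip_width: 0.0525
grasp_force: 0.0
time_s: 49.82
tool_pos: [0.5846, 0.2935, 0.246]
tool_rot: [-179.9, 0.0, 159.9]
force: [-0.0, -1.8, 1.2]
grip_width: 0.0521
grasp_force: 0.0
C w4 (np.float64(-124.53968811035156), array([0.5171, 0.3239]), np.float64(-110.0), np.float64(0.112))
C w4 (np.float64(-110.66845703125), array([0.5171, 0.3241]), np.float64(-110.02), 0.116)
A w3 (np.float64(-97.30509948730469), array([ 0.5958, -0.1434]), np.float64(5.29), np.float64(0.112))
A w3 (np.float64(-89.6595687866211), array([ 0.5956, -0.1432]), np.float64(5.34), 0.114)
C now (np.float64(-108.9292221069336), array([ 0.5961, -0.1444]), np.float64(185.44), np.float64(0.179))
C now (np.float64(-100.63727569580078), array([ 0.5958, -0.1447]), np.float64(185.43), 0.183)
B w9 (np.float64(-34.320823669433594), array([0.5117, 0.326 ]), np.float64(-110.68), np.float64(0.074))
B w9 (np.float64(-34.00874328613281), array([0.5125, 0.3266]), np.float64(-110.1), 0.078)
[0.58525139 0.2926912  0.24674525]
```

```bash
python3 -m pendant '[{"tx":0,"ty":0,"tz":0,"spin":0,"claw":0.4},{"tx":0,"ty":0,"tz":0,"spin":0,"claw":0.4},{"tx":0,"ty":0,"tz":0,"spin":0,"claw":0.4}]'
python3 - <<'E'
from ef import *
o=env.get_obs(); print(o['tool_pos'],o['time_s'])
snap('wrist','w10'); snap('top','top10'); snap('side','side10')
R=[]
for dx in(-.03,-.015,0,.015,.03):
    for dy in (-.03,-.015,0,.015,.03):
        for da in (-8,0,8):
            g=(.517+dx,.3235+dy,-110+da); i=load('w10')
            R.append((g,))
from multiprocessing import Pool
import functools
best=sorted([edge('w10',g[0],.076) for g in R[::1]],key=lambda r:r[0])[:3]; print(best)
a=cv2.imread('pics/side8.png',0).astype(int);b=cv2.imread('pics/side10.png',0).astype(int)
d=(abs(a-b)>40).astype(np.uint8)[130:260,130:300]; ys,xs=np.nonzero(d); print('side diff',d.sum(),xs.min()+130,xs.max()+130,ys.min()+130,ys.max()+130)
E
```

```text
time_s: 50.25
tool_pos: [0.5849, 0.2939, 0.2464]
tool_rot: [180.0, 0.0, 159.9]
force: [-0.5, 0.6, 0.3]
grip_width: 0.0521
grasp_force: 0.0
[0.5849193  0.29385878 0.24644724] 50.25
[(np.float64(-93.63499450683594), array([0.4802, 0.297 ]), np.float64(-110.49), 0.076), (np.float64(-93.61318969726562), array([0.4802, 0.297 ]), np.float64(-110.48), 0.076), (np.float64(-93.5826644897461), array([0.4802, 0.297 ]), np.float64(-110.46), 0.076)]
side diff 4548 130 259 130 259
```

B was knocked aside: the fit now finds it at (0.480, 0.297), with a strong score. Re-look from the same relative place.

```bash
python3 -m pendant '[{"tx":0.5,"ty":-0.76,"tz":0,"spin":0,"claw":0.4},{"tx":0,"ty":0,"tz":0,"spin":0,"claw":0.4},{"tx":0,"ty":0,"tz":0,"spin":0,"claw":0.4},{"tx":0,"ty":0,"tz":0,"spin":0,"claw":0.4},{"tx":0,"ty":0,"tz":0,"spin":0,"claw":0.4}]'
python3 - <<'E'
from ef import *
o=env.get_obs(); print(o['tool_pos'],o['tool_rot'][2]); snap('wrist','w11')
print(edge('w11',(.480,.297,-110.5),.078+np.arange(-.008,.005,.002)),edge('w11',(.480,.297,-110.5),.078))
i=load('w11')
for x,y in((.0775,.0965),(-.0775,.0965),(.0775,-.0965),(-.0775,-.0965)):
    c,s=np.cos(np.radians(-110.5)),np.sin(np.radians(-110.5)); print(proj(i,[.48+c*x-s*y,.297+s*x+c*y,.076]))
E
python3 g.py 0.4709 0.2236 0.13 159.5
```

```text
time_s: 51.02
tool_pos: [0.5487, 0.2677, 0.2461]
tool_rot: [180.0, 0.0, 160.0]
force: [-0.6, -0.2, 0.6]
grip_width: 0.0522
grasp_force: 0.0
[0.54865848 0.26774481 0.24605114] 159.96740854627384
(np.float64(-126.08482360839844), array([0.4809, 0.2966]), np.float64(-110.6), np.float64(0.074)) (np.float64(-119.04756927490234), array([0.481 , 0.2966]), np.float64(-110.54), 0.078)
[236.36170368 247.05761476]
[407.97127002 248.4830048 ]
[222.89277132   3.80438757]
[427.10499649   5.76863969]
t 51.1 pos [0.5486 0.2676 0.2459] yaw 159.96 q7 47 w 0.052 spin 0.11 tx 1.147 ty -1.368 tz 2.319
```

```bash

python3 -m pendant '[{"tx":0,"ty":0,"tz":0,"spin":0.14,"claw":0.4},{"tx":0.6,"ty":-0.7,"tz":0.4,"spin":0,"claw":0.4},{"tx":0.53,"ty":-0.67,"tz":0.8,"spin":0,"claw":0.4},{"tx":0,"ty":0,"tz":0.8,"spin":0,"claw":0.4},{"tx":0,"ty":0,"tz":0.3,"spin":0,"claw":0.4},{"tx":0,"ty":0,"tz":0,"spin":0,"claw":0.4},{"tx":0,"ty":0,"tz":0,"spin":0,"claw":0.4},{"tx":0,"ty":0,"tz":0,"spin":0,"claw":0.4}]'
python3 g.py 0.4716 0.2232 0.076 159.4
python3 - <<'E'
from ef import *
snap('wrist','w12'); print(edge('w12',(.481,.2966,-110.6),.074))
E
```

```text
time_s: 52.08
tool_pos: [0.4723, 0.2236, 0.1323]
tool_rot: [179.9, 0.1, 159.4]
force: [-0.2, -0.5, -0.9]
grip_width: 0.0523
grasp_force: 0.0
t 52.1 pos [0.4723 0.2236 0.1323] yaw 159.38 q7 45 w 0.052 spin -0.00 tx 0.011 ty -0.012 tz 1.126
(np.float64(-94.66820526123047), array([0.482 , 0.2968]), np.float64(-110.81), 0.074)
```

Still there; lower and pinch.

```bash

python3 -m pendant '[{"tx":0.01,"ty":-0.01,"tz":0.5,"spin":0,"claw":0.4},{"tx":0,"ty":0,"tz":0.4,"spin":0,"claw":0.4},{"tx":0,"ty":0,"tz":0.22,"spin":0,"claw":0.4},{"tx":0,"ty":0,"tz":0,"spin":0,"claw":0.4},{"tx":0,"ty":0,"tz":0,"spin":0,"claw":0.4}]'
python3 -m pendant '[{"tx":0,"ty":0,"tz":0,"spin":0,"claw":1},{"tx":0,"ty":0,"tz":0,"spin":0,"claw":1},{"tx":0,"ty":0,"tz":0,"spin":0,"claw":1},{"tx":0,"ty":0,"tz":0,"spin":0,"claw":1},{"tx":0,"ty":0,"tz":0,"spin":0,"claw":1},{"tx":0,"ty":0,"tz":0,"spin":0,"claw":1}]' 50
python3 -m pendant '[{"tx":0,"ty":0,"tz":-0.5,"spin":0,"claw":1},{"tx":0,"ty":0,"tz":-0.7,"spin":0,"claw":1},{"tx":0,"ty":0,"tz":-0.8,"spin":0,"claw":1},{"tx":0,"ty":0,"tz":-0.8,"spin":0,"claw":1},{"tx":0,"ty":0,"tz":-0.8,"spin":0,"claw":1},{"tx":0,"ty":0,"tz":-0.8,"spin":0,"claw":1},{"tx":0,"ty":0,"tz":-0.6,"spin":0,"claw":1},{"tx":0,"ty":0,"tz":-0.4,"spin":0,"claw":1},{"tx":0,"ty":0,"tz":0,"spin":0,"claw":1}]'
python3 g.py 0.5254 -0.1682 0.27 95.4
```

```text
time_s: 52.75
tool_pos: [0.4712, 0.2231, 0.0758]
tool_rot: [179.9, 0.1, 159.4]
force: [0.1, -0.6, 0.6]
grip_width: 0.0523
grasp_force: 0.0
time_s: 53.5
tool_pos: [0.4708, 0.2225, 0.0755]
tool_rot: [180.0, 0.0, 159.4]
force: [-0.3, -1.2, 3.6]
grip_width: 0.0108
grasp_force: 76.9
time_s: 54.62
tool_pos: [0.471, 0.2228, 0.3458]
tool_rot: [179.9, 0.1, 159.4]
force: [-0.6, -0.1, -1.8]
grip_width: 0.0103
grasp_force: 75.6
t 54.6 pos [0.471  0.2228 0.3458] yaw 159.38 q7 41 w 0.010 spin 15.99 tx -7.888 ty 0.346 tz 1.517
```

```bash

python3 -m pendant '[{"tx":0,"ty":0,"tz":0,"spin":1,"claw":1},{"tx":0,"ty":0,"tz":0,"spin":1,"claw":1},{"tx":0,"ty":0,"tz":0,"spin":1,"claw":1},{"tx":0,"ty":0,"tz":0,"spin":1,"claw":1},{"tx":0,"ty":0,"tz":0,"spin":1,"claw":1},{"tx":0,"ty":0,"tz":0,"spin":1,"claw":1},{"tx":0,"ty":0,"tz":0,"spin":1,"claw":1},{"tx":0,"ty":0,"tz":0,"spin":1,"claw":1},{"tx":0,"ty":0,"tz":0,"spin":1,"claw":1},{"tx":0,"ty":0,"tz":0,"spin":1,"claw":1}]'
python3 -m pendant '[{"tx":0,"ty":0,"tz":0,"spin":1,"claw":1},{"tx":0,"ty":0,"tz":0,"spin":1,"claw":1},{"tx":0,"ty":0,"tz":0,"spin":1,"claw":1},{"tx":0,"ty":0,"tz":0,"spin":1,"claw":1},{"tx":0,"ty":0,"tz":0,"spin":1,"claw":1},{"tx":0,"ty":0,"tz":0,"spin":1,"claw":1},{"tx":0,"ty":0,"tz":0,"spin":0,"claw":1}]'
python3 -m pendant '[{"tx":-0.8,"ty":0.03,"tz":0,"spin":0,"claw":1},{"tx":-0.8,"ty":0.03,"tz":0,"spin":0,"claw":1},{"tx":-0.8,"ty":0.04,"tz":0,"spin":0,"claw":1},{"tx":-0.8,"ty":0.04,"tz":0,"spin":0,"claw":1},{"tx":-0.8,"ty":0.04,"tz":0,"spin":0,"claw":1},{"tx":-0.8,"ty":0.04,"tz":0,"spin":0,"claw":1},{"tx":-0.8,"ty":0.04,"tz":0,"spin":0,"claw":1},{"tx":-0.8,"ty":0.04,"tz":0,"spin":0,"claw":1},{"tx":-0.8,"ty":0.04,"tz":0,"spin":0,"claw":1},{"tx":-0.69,"ty":0,"tz":0,"spin":0,"claw":1}]'
python3 -m pendant '[{"tx":0,"ty":0,"tz":0,"spin":0,"claw":1},{"tx":0,"ty":0,"tz":0.5,"spin":0,"claw":1},{"tx":0,"ty":0,"tz":0.5,"spin":0,"claw":1},{"tx":0,"ty":0,"tz":0,"spin":0,"claw":1},{"tx":0,"ty":0,"tz":0,"spin":0,"claw":1}]'
python3 g.py 0.5254 -0.1682 0.26 95.4
python3 - <<'E'
from ef import *
o=env.get_obs(); z=o['tool_pos'][2]; snap('wrist','w13'); snap('top','top13'); snap('side','side13')
print('Bheld',edge('w13',(.5955,-.1445,185.4),z+.0025+np.arange(-.008,.007,.002)))
E
```

```text
time_s: 55.88
tool_pos: [0.4698, 0.2224, 0.343]
tool_rot: [-179.8, 0.0, 119.3]
force: [-0.4, 0.0, -1.6]
grip_width: 0.0104
grasp_force: 75.6
time_s: 56.75
tool_pos: [0.4699, 0.2225, 0.3433]
tool_rot: [-179.9, 0.1, 95.4]
force: [-0.4, 0.3, -1.7]
grip_width: 0.0105
grasp_force: 75.6
time_s: 58.0
tool_pos: [0.5241, -0.1699, 0.3442]
tool_rot: [-180.0, -0.0, 95.4]
force: [-0.4, 0.6, -1.8]
grip_width: 0.0103
grasp_force: 75.6
time_s: 58.62
tool_pos: [0.5249, -0.1678, 0.2956]
tool_rot: [180.0, -0.0, 95.5]
force: [-0.2, -0.4, -1.4]
grip_width: 0.0104
grasp_force: 74.2
t 58.6 pos [ 0.5249 -0.1678  0.2956] yaw 95.47 q7 25 w 0.010 spin 0.02 tx -0.008 ty 0.010 tz 0.712
Bheld (np.float64(-59.91712951660156), array([ 0.5958, -0.1493]), np.float64(185.44), np.float64(0.30410640879066503))
```

```bash

python3 -m pendant '[{"tx":0,"ty":0.01,"tz":0.4,"spin":0,"claw":1},{"tx":0,"ty":0,"tz":0.3,"spin":0,"claw":1},{"tx":0,"ty":0,"tz":0.2,"spin":0,"claw":1},{"tx":0,"ty":0,"tz":0.2,"spin":0,"claw":1},{"tx":0,"ty":0,"tz":0,"spin":0,"claw":1}]'
python3 -m pendant '[{"tx":0,"ty":0,"tz":0.1,"spin":0,"claw":1},{"tx":0,"ty":0,"tz":0.1,"spin":0,"claw":1},{"tx":0,"ty":0,"tz":0.06,"spin":0,"claw":1},{"tx":0,"ty":0,"tz":0,"spin":0,"claw":1}]'
```

```text
time_s: 59.4
tool_pos: [0.5246, -0.1683, 0.2393]
tool_rot: [-179.9, -0.0, 95.4]
force: [0.0, 0.7, -1.9]
grip_width: 0.0105
grasp_force: 74.2
time_s: 59.9
tool_pos: [0.525, -0.1683, 0.2268]
tool_rot: [-180.0, -0.0, 95.4]
force: [0.6, -0.7, -1.8]
grip_width: 0.0106
grasp_force: 74.2
```

```bash

python3 -m pendant '[{"tx":0,"ty":0,"tz":0.06,"spin":0,"claw":1},{"tx":0,"ty":0,"tz":0.04,"spin":0,"claw":1},{"tx":0,"ty":0,"tz":0,"spin":0,"claw":1}]'
python3 -m pendant '[{"tx":0,"ty":0,"tz":0.03,"spin":0,"claw":1},{"tx":0,"ty":0,"tz":0.03,"spin":0,"claw":1},{"tx":0,"ty":0,"tz":0,"spin":0,"claw":1}]'
```

```text
time_s: 60.28
tool_pos: [0.5252, -0.1683, 0.2219]
tool_rot: [180.0, -0.0, 95.4]
force: [1.0, -0.1, -1.1]
grip_width: 0.0107
grasp_force: 74.1
time_s: 60.65
tool_pos: [0.5252, -0.1684, 0.2191]
tool_rot: [180.0, 0.0, 95.4]
force: [2.5, -1.0, -1.0]
grip_width: 0.0106
grasp_force: 74.0
```

```bash

python3 -m pendant '[{"tx":0,"ty":0,"tz":0.02,"spin":0,"claw":1},{"tx":0,"ty":0,"tz":0.02,"spin":0,"claw":1},{"tx":0,"ty":0,"tz":0,"spin":0,"claw":1}]'
python3 -m pendant '[{"tx":0,"ty":0,"tz":0.02,"spin":0,"claw":1},{"tx":0,"ty":0,"tz":0,"spin":0,"claw":1}]'
```

```text
time_s: 61.02
tool_pos: [0.5252, -0.1686, 0.2186]
tool_rot: [179.9, -0.0, 95.4]
force: [-2.7, 2.0, 10.3]
grip_width: 0.0109
grasp_force: 74.6
time_s: 61.28
tool_pos: [0.5252, -0.1687, 0.2185]
tool_rot: [179.9, -0.1, 95.4]
force: [-4.7, 2.0, 14.3]
grip_width: 0.0103
grasp_force: 75.0
```

B is seated at TCP 0.2185, 37 mm above C's resting height, so it is nested. Release it and go to look at the stop head.

```bash

python3 -m pendant '[{"tx":0,"ty":0,"tz":-0.04,"spin":0,"claw":1},{"tx":0,"ty":0,"tz":0,"spin":0,"claw":0.6},{"tx":0,"ty":0,"tz":0,"spin":0,"claw":0.6},{"tx":0,"ty":0,"tz":0,"spin":0,"claw":0.6},{"tx":0,"ty":0,"tz":-0.4,"spin":0,"claw":0.6},{"tx":0,"ty":0,"tz":-1,"spin":0,"claw":0.6},{"tx":0,"ty":0,"tz":-0.8,"spin":0,"claw":0.6},{"tx":0,"ty":0.8,"tz":0,"spin":0,"claw":0.6},{"tx":0,"ty":0.6,"tz":0,"spin":0,"claw":0.4},{"tx":0,"ty":0,"tz":0,"spin":0,"claw":0.4}]'
python3 - <<'E'
from ef import *
snap('wrist','w14'); snap('side','side14'); snap('top','top14')
zs=np.arange(-.01,.009,.002)
print('B nest',edge('w14',(.5955,-.1445,185.4),.2195+zs))
E
python3 g.py 0.611 -0.41 0.25 95.4
```

```text
time_s: 62.52
tool_pos: [0.5959, -0.1605, 0.3263]
tool_rot: [-179.8, 0.1, 95.5]
force: [-1.0, 0.5, -0.5]
grip_width: 0.0471
grasp_force: 0.0
B nest (np.float64(-80.69259643554688), array([ 0.5941, -0.1473]), np.float64(185.43), np.float64(0.2155))
t 62.7 pos [ 0.5937 -0.1626  0.3277] yaw 95.31 q7 29 w 0.051 spin -0.02 tx -4.958 ty -0.121 tz 1.554
```

```bash

python3 -m pendant '[{"tx":-0.9,"ty":-0.03,"tz":0,"spin":0,"claw":0.3},{"tx":-0.9,"ty":-0.03,"tz":0,"spin":0,"claw":0.3},{"tx":-0.9,"ty":-0.03,"tz":0,"spin":0,"claw":0.3},{"tx":-0.9,"ty":-0.03,"tz":0,"spin":0,"claw":0.3},{"tx":-0.9,"ty":0,"tz":0,"spin":0,"claw":0.3},{"tx":-0.46,"ty":0,"tz":0,"spin":0,"claw":0.3},{"tx":0,"ty":0,"tz":0,"spin":0,"claw":0.3},{"tx":0,"ty":0,"tz":0,"spin":0,"claw":0.3},{"tx":0,"ty":0,"tz":0,"spin":0,"claw":0.3}]'
cat > red.py <<'E'
from h import *
def red(f,z):
    i=load(f); I=cv2.imread('pics/'+f+'.png').astype(int); m=((I[:,:,2]>110)&(I[:,:,1]<70)&(I[:,:,0]<70)).astype(np.uint8)
    n,l,s,c=cv2.connectedComponentsWithStats(m)
    for k in range(1,n):
        if s[k,4]>60: print(f,s[k],c[k].round(1),'->',at(i,*c[k],z).round(4))
E
python3 - <<'E'
from red import *
snap('wrist','w15'); red('w15',.0865); red('top0',.0965); red('side0',.0935); snap('side','side15'); red('side15',.0845)
from ef import edge
print(edge('w15',(.5955,-.1445,185.4),.2195+np.arange(-.01,.009,.002)))
print(env.get_obs()['tool_pos'])
E
```

```text
time_s: 63.8
tool_pos: [0.6126, -0.4075, 0.3286]
tool_rot: [179.9, -0.0, 95.5]
force: [0.7, -0.0, 0.6]
grip_width: 0.061
grasp_force: 0.0
w15 [305 120  37  38 960] [322.1 138.1] -> [ 0.6085 -0.3348  0.0865]
w15 [409 252  84  64 894] [446.  275.5] -> [ 0.7634 -0.4708  0.0865]
top0 [238  46  26  25 483] [250.6  57.5] -> [0.968  0.2188 0.0965]
top0 [ 503  112   43   40 1366] [524.7 131.6] -> [ 0.7699 -0.4956  0.0965]
top0 [457 185  15  15 145] [463.8 192.2] -> [ 0.61   -0.3316  0.0965]
side0 [324  73  24  19 371] [335.3  82.1] -> [1.0147 0.2509 0.0935]
side0 [ 558  233   58   44 1724] [587.  253.9] -> [ 0.7713 -0.499   0.0935]
side0 [477 269  19  17 189] [486.1 277.2] -> [ 0.6061 -0.3356  0.0935]
side15 [ 558  239   58   38 1394] [587.3 256.9] -> [ 0.7722 -0.5036  0.0845]
side15 [476 271  19  18 188] [484.8 279.4] -> [ 0.6062 -0.3356  0.0845]
(np.float64(-0.0), array([ 0.5915, -0.1485]), np.float64(185.4), np.float64(0.2095))
[ 0.61258023 -0.40780316  0.32843096]
```

```bash

python3 -m pendant '[{"tx":0,"ty":0,"tz":0,"spin":-1,"claw":0.3},{"tx":0,"ty":0,"tz":0,"spin":-1,"claw":0.3},{"tx":0,"ty":0,"tz":0,"spin":-1,"claw":0.3},{"tx":0,"ty":0,"tz":0,"spin":-1,"claw":0.3},{"tx":0,"ty":0,"tz":0,"spin":-1,"claw":0.3},{"tx":0,"ty":0,"tz":0,"spin":-0.4,"claw":0.3},{"tx":0,"ty":0,"tz":0,"spin":0,"claw":0.3}]'
python3 g.py 0.6085 -0.3345 0.15 117
```

```text
time_s: 64.78
tool_pos: [0.6122, -0.4088, 0.3281]
tool_rot: [180.0, -0.0, 117.0]
force: [-0.2, 0.1, 0.2]
grip_width: 0.061
grasp_force: 0.0
t 64.8 pos [ 0.6122 -0.4088  0.3281] yaw 116.98 q7 72 w 0.061 spin -0.00 tx 1.358 ty 0.610 tz 3.562
```

```bash

python3 -m pendant '[{"tx":0.68,"ty":0.3,"tz":0,"spin":0,"claw":0.3},{"tx":0.68,"ty":0.31,"tz":0,"spin":0,"claw":0.3},{"tx":0,"ty":0,"tz":0.8,"spin":0,"claw":0.3},{"tx":0,"ty":0,"tz":0.8,"spin":0,"claw":0.3},{"tx":0,"ty":0,"tz":0.8,"spin":0,"claw":0.3},{"tx":0,"ty":0,"tz":0.8,"spin":0,"claw":0.3},{"tx":0,"ty":0,"tz":0.4,"spin":0,"claw":0.3},{"tx":0,"ty":0,"tz":0,"spin":0,"claw":0.3},{"tx":0,"ty":0,"tz":0,"spin":0,"claw":0.3}]'
python3 g.py 0.6085 -0.3345 0.094 117
```

```text
time_s: 65.9
tool_pos: [0.6092, -0.3356, 0.1499]
tool_rot: [179.9, 0.1, 117.0]
force: [-0.2, 0.5, 0.5]
grip_width: 0.0605
grasp_force: 0.0
t 65.9 pos [ 0.6092 -0.3356  0.1499] yaw 116.98 q7 70 w 0.060 spin -0.01 tx 0.026 ty -0.002 tz 1.118
```

```bash

python3 -m pendant '[{"tx":0.02,"ty":0,"tz":0.4,"spin":0,"claw":0.3},{"tx":0,"ty":0,"tz":0.2,"spin":0,"claw":0.3},{"tx":0,"ty":0,"tz":0.2,"spin":0,"claw":0.3},{"tx":0,"ty":0,"tz":0,"spin":0,"claw":0.3}]'
python3 -m pendant '[{"tx":0,"ty":0,"tz":0.15,"spin":0,"claw":0.3},{"tx":0,"ty":0,"tz":0.15,"spin":0,"claw":0.3},{"tx":0,"ty":0,"tz":0,"spin":0,"claw":0.3}]'
python3 g.py 0.6085 -0.3345 0.094 117
```

```text
time_s: 66.4
tool_pos: [0.6073, -0.3335, 0.1067]
tool_rot: [-179.9, -0.1, 117.0]
force: [-0.9, -0.1, -0.7]
grip_width: 0.0609
grasp_force: 0.0
time_s: 66.78
tool_pos: [0.6075, -0.3336, 0.0921]
tool_rot: [-180.0, -0.1, 117.0]
force: [0.0, -0.0, -0.2]
grip_width: 0.0609
grasp_force: 0.0
t 66.8 pos [ 0.6075 -0.3336  0.0921] yaw 116.99 q7 71 w 0.061 spin -0.00 tx -0.025 ty 0.009 tz -0.037
```

```bash

python3 -m pendant '[{"tx":-0.02,"ty":0.01,"tz":0.06,"spin":0,"claw":0.3},{"tx":0,"ty":0,"tz":0,"spin":0,"claw":0.3},{"tx":0,"ty":0,"tz":0,"spin":0,"claw":1},{"tx":0,"ty":0,"tz":0,"spin":0,"claw":1},{"tx":0,"ty":0,"tz":0,"spin":0,"claw":1},{"tx":0,"ty":0,"tz":0,"spin":0,"claw":1}]' 35

```

```text
time_s: 67.53
tool_pos: [0.6094, -0.3344, 0.0902]
tool_rot: [179.9, 0.0, 117.0]
force: [2.3, 1.3, 0.2]
grip_width: 0.0383
grasp_force: 35.0
```

Gripped at 38 mm, which matches the head. Turn clockwise (positive spin).

```bash

python3 -m pendant '[{"tx":0,"ty":0,"tz":0,"spin":1,"claw":1},{"tx":0,"ty":0,"tz":0,"spin":1,"claw":1},{"tx":0,"ty":0,"tz":0,"spin":1,"claw":1},{"tx":0,"ty":0,"tz":0,"spin":1,"claw":1},{"tx":0,"ty":0,"tz":0,"spin":1,"claw":1},{"tx":0,"ty":0,"tz":0,"spin":1,"claw":1}]'
python3 -m pendant '[{"tx":0,"ty":0,"tz":0,"spin":1,"claw":1},{"tx":0,"ty":0,"tz":0,"spin":1,"claw":1},{"tx":0,"ty":0,"tz":0,"spin":1,"claw":1},{"tx":0,"ty":0,"tz":0,"spin":1,"claw":1},{"tx":0,"ty":0,"tz":0,"spin":1,"claw":1},{"tx":0,"ty":0,"tz":0,"spin":1,"claw":1},{"tx":0,"ty":0,"tz":0,"spin":0.6,"claw":1},{"tx":0,"ty":0,"tz":0,"spin":0,"claw":1}]'
python3 -c "
from h import *
print(env.get_obs()['wrist_torque'])"
```

```text
time_s: 68.28
tool_pos: [0.6099, -0.3341, 0.0903]
tool_rot: [179.9, -0.0, 92.9]
force: [2.2, 1.3, 1.4]
grip_width: 0.0384
grasp_force: 35.0
time_s: 69.28
tool_pos: [0.6105, -0.3342, 0.0906]
tool_rot: [179.8, -0.0, 66.7]
force: [4.2, 1.0, 1.3]
grip_width: 0.0382
grasp_force: 35.0
[ 0.03647954 -0.79324651  0.01256705]
```

```bash

python3 -m pendant '[{"tx":0,"ty":0,"tz":0,"spin":0,"claw":0.3},{"tx":0,"ty":0,"tz":0,"spin":0,"claw":0.3},{"tx":0,"ty":0,"tz":0,"spin":0,"claw":0.3},{"tx":0,"ty":0,"tz":0,"spin":0,"claw":0.3},{"tx":0,"ty":0,"tz":-0.4,"spin":0,"claw":0.3},{"tx":0,"ty":0,"tz":-0.8,"spin":0,"claw":0.3},{"tx":0,"ty":0,"tz":-0.8,"spin":0,"claw":0.3},{"tx":0,"ty":0,"tz":-0.8,"spin":0,"claw":0.3},{"tx":0,"ty":0,"tz":-0.8,"spin":0,"claw":0.3},{"tx":0,"ty":0,"tz":-0.8,"spin":0,"claw":0.3}]'
python3 -m pendant '[{"tx":-0.8,"ty":-0.4,"tz":0,"spin":0,"claw":0.3},{"tx":-0.8,"ty":-0.4,"tz":0,"spin":0,"claw":0.3},{"tx":0,"ty":0,"tz":0,"spin":0,"claw":0.3},{"tx":0,"ty":0,"tz":0,"spin":0,"claw":0.3}]'
python3 - <<'E'
from red import *
from ef import edge
snap('side','side16'); snap('wrist','w16'); snap('top','top16'); red('side16',.0935); red('w16',.0955)
a=cv2.imread('pics/side14.png',0).astype(int);b=cv2.imread('pics/side16.png',0).astype(int)
for n,(x0,x1,y0,y1) in dict(pile=(330,455,160,310),tape=(320,360,312,350),petri=(410,455,350,395)).items(): print(n,np.mean(abs(a-b)[y0:y1,x0:x1]>40))
z=cv2.imread('pics/side0.png',0).astype(int)
for n,(x0,x1,y0,y1) in dict(tape=(320,360,312,350),petri=(410,455,350,395)).items(): print(n,np.mean(abs(z-b)[y0:y1,x0:x1]>40))
for g in [(.594,-.1455,185.4)]:
    print('B top',edge('top14',g,.2195),edge('top16',g,.2195)); print('B side',edge('side16',g,.2195+np.arange(-.006,.007,.002)))
E
```

```text
time_s: 70.53
tool_pos: [0.6084, -0.3349, 0.3131]
tool_rot: [179.9, 0.0, 66.6]
force: [0.0, 0.0, 0.6]
grip_width: 0.0605
grasp_force: 0.0
time_s: 71.03
tool_pos: [0.5405, -0.392, 0.3112]
tool_rot: [179.9, -0.1, 66.6]
force: [0.6, 0.1, -0.2]
grip_width: 0.0609
grasp_force: 0.0
side16 [570 234  18  15  67] [578.6 240.5] -> [ 0.798  -0.4758  0.0935]
side16 [ 567  236   48   41 1038] [593.7 258. ] -> [ 0.7677 -0.5133  0.0935]
side16 [478 269  18  17 181] [486.2 277.4] -> [ 0.6058 -0.3359  0.0935]
w16 [342 111  39  41 792] [357.4 132.3] -> [ 0.6051 -0.3342  0.0955]
w16 [515 165  71 108 912] [533.7 210.8] -> [ 0.7397 -0.4746  0.0955]
w16 [587 183  29  42 151] [600.5 202.3] -> [ 0.8031 -0.4925  0.0955]
w16 [542 187  43  61 301] [555.  217.1] -> [ 0.7579 -0.4894  0.0955]
pile 0.05957333333333333
tape 0.23223684210526316
petri 0.0
tape 0.03289473684210526
petri 0.0
B top (np.float64(-30.303699493408203), array([ 0.5961, -0.1457]), np.float64(185.34), 0.2195) (np.float64(-56.52963638305664), array([ 0.596 , -0.1451]), np.float64(185.32), 0.2195)
B side (np.float64(-39.026206970214844), array([ 0.5983, -0.146 ]), np.float64(185.4), np.float64(0.2135))
```

The button is out again: its head is back at side pixel (486,277), as at the start. The pile is aligned within about a millimetre of where C was measured. Hand in.

```bash
python3 -c "
from h import *
print(env.sign_off())"
```

```text
the job is handed in; nothing more can be done
None
```

The job is handed in: I pressed the stop, stood both brown jars upright in the dock tote, stacked one empty tote on its rim and nested the other in it (after it was knocked aside and found again), then turned the stop button until it sprang out, all by about 71 s; `sign_off` returned no verdict.

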